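# Load a steel coupon into its holder and present it to the inspection camera

### The arm

A 6-joint arm with a two-finger parallel gripper is mounted at the origin on a cart in front of the work surface, level with it; the furniture and walls round the work are solid. World frame = base frame: x ahead of the robot, y to its left, z up, the work surface at z = 0. Lengths are in m, angles in rad, forces in N, time in s.
With the tool pointing down it reaches from about 0.275 to 0.75 m from the base axis. Payload 10.2 kg.
Tool frame: the origin (TCP) lies midway between the tips of the shut fingers; the grasp point (between the pads) lies 19 mm behind it; z points along the fingers, y is the direction in which the jaws open and shut (so a half turn about z gives the same grasp; the last joint's range is limited). The gripper opens to 85 mm and grips with 20 to 120 N. Pads are 22 mm wide; open, the fingers measure 114 mm over their backs; the gripper's body (76 mm by 85 mm) begins 54 mm behind the grasp point. The pads swing forward as they close: fully open they stand 13 mm farther back than shut.
Start: joints at [1.049, 0.313, 1.498, -0, 1.331, -0.223], TCP at [0.155, 0.502, 0.231] pointing down, gripper open.
Joint ranges: [-2.94, 2.94], [-0.97, 2.17], [0.19, 2.56], [-1.23, 4.37], [0.02, 3.11], [-2.88, 2.88]. Speed limits (rad/s): [2.39, 2.39, 3.01, 3.14, 3.14, 3.14].

### API

Orientations are given as a unit quaternion [w, x, y, z].
In Python, from station import telemetry, capture, camera_params, job gives the robot as it stands. The module is installed in compiled form; this text tells all that it offers.
- The arm moves only by the shell command python3 -m jog 'ROWS'. ROWS is JSON, a list of rows, each a list of 7 numbers: the opening, from 0 (shut) to 1 (fully open), then the shift along the world's x, y, z in m, then the turn, a rotation vector about the world's x, y, z in rad. In form: [[hand, tx, ty, tz, rx, ry, rz], ...]. A call has 1 to 10 rows; each row is the pose to reach, as a shift and turn from the pose commanded when the call began; what a row does not reach only later rows make up. A row lasts 1/12 s, in which the tool goes at most 41.7 mm and 7.16 degrees, less where a joint would pass 70% of its speed; a pose out of reach is approached as far as the arm can. A call with a gripper value outside its range is refused whole. The fingers move at their own pace and stop on an object; the grip force is fixed at half the most. Time passes only in rows, so rows that repeat a pose let the fingers close. It gives the time, the measured TCP pose, the force and the opening at its end, in the units of the state.
- telemetry.state(): the state, without advancing time (a new reading comes with each control period).
- capture(name): name is "scene" or "top" or "wrist"; returns (picture, depth): 384x512x3 uint8, red, green, blue; 384x512 float32, m along the optical axis (not along the pixel's ray), 0 where there is no reading.
- camera_params(name): a dict with "camera_matrix" (3x3 intrinsics, pixels), "R" (3x3) and "t" (3): a world point X has camera coordinates R X + t. Camera axes: x right, y down, z forward; pixel columns grow to the right and rows downward; lengths in m; the calibration is good to about 2 mm. A picture is of the moment at which its call begins: read the wrist's pose just before it. camera_params takes no time and is no camera call; for the wrist camera it gives the pose at the moment of the call.
- job.finish_job(): hands the job in, once; it reports no verdict.
The state is a dict: "clock": time; "qpos": joint angles; "qd": joint speeds; "tau": joint torques, N m; "tool_pos": TCP position; "ee_rot": TCP orientation; "contact_force": force on the tool from outside, world axes, zero at the start; "torque": the same for the moment, N m; "width": opening from 0.0 (shut) to 1.0 (fully open).
Only numpy, scipy, OpenCV 4.12 (cv2) and the standard library are available. Lean on these libraries where they do the work, as an engineer would, in place of code of your own. Each camera call takes 0.05 s, during which the arm holds its last target.

### The job

Lay the round steel coupon flat in the pocket of the holder that it fits, which waits in the loading tray, and swing that holder's latch over the coupon as far as it goes. Then lift the holder out by its upright handle and show the coupon's underside, through the window, to the upward-tilted inspection camera: window centred in front of the lens, 8 cm from it, with the plate square to the camera's line of sight, and finish while still holding it steady there in the air. Do not disturb the square coupon, the other holder or the camera.

Things in the scene. Friction and masses are not known exactly. Their poses are not given: they have to be found in the camera images.
- coupon_round_center (a point): Loose round disc of plain steel, 40 mm diameter, 12 mm thick, about 0.1 kg, lying flat on the worktop at the start; the point is its centre (6 mm above its underside), z along its axis.
- coupon_square_center (a point): Loose square steel coupon 35 x 35 x 12 mm, lying flat on the worktop; bystander, leave it. Point at its centre.
- tray: Fixed white loading tray 172 (x) x 200 (y) mm, floor plate 10 mm thick, with two bays side by side (centres at y = +50 and -50 mm), a holder lying in each; rims round the bays rise 4 mm above the floor plate and leave 2 mm play at the holder's sides. Holders lift straight up. Origin: centre of its underside.
- holder_round: The holder with the round pocket, in either bay: loose aluminium plate 140 (x) x 68 (y) x 7 mm, 0.2 kg. Origin: centre of its underside; x from handle to pocket, z up. In the tray its underside is 10 mm above the worktop. Round pocket at x = +25 mm, 42.5 mm across, 4 mm deep; its floor is a ledge round a 30 mm window right through the plate; a seated coupon stands 8 mm proud.
- round_window (a point): Centre of the round holder's pocket at the level of the ledge (3 mm above the plate's underside), on which the coupon's underside rests; axes as the holder's. A seated coupon's centre is 6 mm above it (z). This is the point to bring in front of the lens.
- round_handle (a point): Centre of the round holder's handle, an upright grey fin 14 mm thick (x) x 46 mm wide (y) x 36 mm high (18 mm above and below this point), standing on the plate 77 mm from the pocket centre towards -x. Axes as the holder's.
- round_pivot (a point): Pivot axis of the round holder's latch, at the level of the underside of the latch arm (9.5 mm above the plate's upper face; 1.5 mm above the top of a seated coupon); axes as the holder's, turning about +z. From the holder's origin it lies at x = +58, y = -22 mm.
- round_knob (a point): Centre (half-way up) of the latch's grip knob, an upright grey cylinder 12 mm diameter, 21 mm high, on top of the free end of the 10 mm wide, 4 mm thick steel latch arm, 40 mm from the pivot axis.
- latch_round (a joint): Latch of the round holder: angle in rad. 0 = open, arm along the holder's +y from the pivot, its edge 7 mm clear of the pocket (rim side away from the handle); it turns counter-clockwise seen from above to its stop at 0.98 = closed, knob over the centre of the pocket. Light friction; stays where it is left.
- holder_square: The other holder, in the other bay: the same but for a square pocket 37 mm wide, which does not take the round coupon; bystander, leave it. Origin as for the round one.
- camera_stand: Fixed stand of the inspection camera: round grey base 100 mm diameter with a yoke; it carries the tilting camera head. Origin: centre of its underside; the camera leans to its -x.
- camera_lens (a point): Centre of the lens front of the inspection camera: white head 46 x 50 x 58 mm, lens with ring light 42 mm across on top, tilting in the yoke about an axis 78 mm above the worktop and 42 mm behind this point (stiff; leave it). z points out along the line of sight, up and leaning to the robot's side; y is the level tilt axis; x points away from the robot and upward.
- camera_focus (a point): Point on the camera's line of sight 80 mm in front of the lens: where the holder's window has to be. Axes as camera_lens.
There are look-alikes about, which are no part of the job. Leave any yellow look-alike of the part that bears coupon_round_center alone.

How it is judged:
On the way, in this order (a step that is already met when the one before it is completed fails the run):
1. the round coupon lies flat in the round pocket, the latch still open (x of coupon_round_center in the frame of round_window between -0.003 and 0.003 m and y of coupon_round_center in the frame of round_window between -0.003 and 0.003 m and z of coupon_round_center in the frame of round_window between 0.004 and 0.0085 m and angle between the z axis of coupon_round_center and the z axis of round_window, either way round below 0.1 rad and value of joint latch_round below 0.5 rad), for 0.2 s.
2. the latch is swung closed over the seated coupon, before the holder is lifted (x of coupon_round_center in the frame of round_window between -0.003 and 0.003 m and y of coupon_round_center in the frame of round_window between -0.003 and 0.003 m and z of coupon_round_center in the frame of round_window between 0.004 and 0.0085 m and angle between the z axis of coupon_round_center and the z axis of round_window, either way round below 0.1 rad and value of joint latch_round above 0.8 rad and z of holder_round in the frame of tray below 0.014 m), for 0.2 s.
At the end, for the whole second after the job is handed in: Held still in the air by the gripper, touching neither tray nor camera: window within 15 mm of the point 80 mm before the lens, plate square to the line of sight within 0.14 rad, underside to the lens; coupon flat in the pocket within 3 mm, latch above 0.8 rad (x of coupon_round_center in the frame of round_window between -0.003 and 0.003 m and y of coupon_round_center in the frame of round_window between -0.003 and 0.003 m and z of coupon_round_center in the frame of round_window between 0.004 and 0.0085 m and angle between the z axis of coupon_round_center and the z axis of round_window, either way round below 0.1 rad and value of joint latch_round above 0.8 rad and distance between round_window and camera_focus below 0.015 m and angle between the z axis of round_window and the z axis of camera_lens, either way round below 0.14 rad and angle between round_window's own z axis and vertical below 1.2 rad and contact force between the fingers and holder_round above 2 N and height (world z) of round_window above 0.1 m and contact force between holder_round and tray below 0.05 N and contact force between holder_round and camera_stand below 0.05 N and linear speed of holder_round below 0.02 m/s); the arm keeps its last pose, push and grip.
It fails at once if the square coupon is moved by more than 2 cm (distance of coupon_square_center from where it was at the start of the episode above 0.02 m).
It fails at once if the other holder is moved by more than 2 cm (distance of holder_square from where it was at the start of the episode above 0.02 m).
It fails at once if the camera is pushed out of its setting (line of sight shifted by more than 8 mm at the focus point) (distance of camera_focus from where it was at the start of the episode above 0.008 m).
It also fails if it takes over 58 s, if anything falls off the work surface, if the arm or the gripper's body presses on something with over 40 N, if the wrist force passes 120 N, or if a joint passes its speed limit or range.

## Working session

There is one attempt and no reset: what is moved stays moved. The work goes in short steps, Python scripts to look and compute and a shell command to move; the robot and the scene stay as the last step left them, time stands still between calls to the robot, and variables do not carry over. Pictures are saved under pics/ and viewed, and the job is handed in when it is done.

```bash
mkdir -p pics; ls
python3 - <<'E'
from station import telemetry,capture,camera_params
import cv2,numpy as np
s=telemetry.state();print(s)
for n in ["scene","top","wrist"]:
    p=camera_params(n);print(n,np.round(p["camera_matrix"],1).tolist(),np.round(p["R"],3).tolist(),np.round(p["t"],3).tolist())
    im,d=capture(n);np.savez(f"pics/{n}0.npz",im=im,d=d,**p)
    cv2.imwrite(f"pics/{n}0.png",im[:,:,::-1])
E
```

```text
pics
{'clock': 0.0, 'qpos': array([ 1.04862751e+00,  3.13458948e-01,  1.49845378e+00, -6.46652262e-07,
        1.33098287e+00, -2.23430564e-01]), 'qd': array([-5.31798854e-05,  5.58228039e-04,  1.43401103e-04, -1.06277755e-04,
       -1.16771749e-03,  5.78762253e-04]), 'tau': array([ 7.09784690e-04, -4.12262928e+01, -2.59747428e+01, -8.44736428e-05,
        4.07206520e-03,  2.18090906e-05]), 'tool_pos': array([0.1544099 , 0.50150863, 0.23072421]), 'ee_rot': array([-2.36989480e-04,  1.48814208e-01,  9.88864959e-01, -6.06837695e-04]), 'contact_force': array([ 0.49673377, -0.36875029,  0.10242313]), 'torque': array([ 0.00707334, -0.02600388, -0.04604681]), 'width': 0.9977336605604822}
scene [[407.0, 0.0, 259.5], [0.0, 407.0, 185.9], [0.0, 0.0, 1.0]] [[0.496, -0.868, -0.004], [-0.6, -0.339, -0.725], [0.628, 0.362, -0.689]] [-0.289, 0.424, 0.646]
top [[362.4, 0.0, 249.9], [0.0, 362.4, 187.0], [0.0, 0.0, 1.0]] [[-0.029, -0.999, -0.033], [-0.994, 0.032, -0.106], [0.107, 0.03, -0.994]] [0.035, 0.564, 1.043]
wrist [[338.6, 0.0, 262.4], [0.0, 338.6, 194.8], [0.0, 0.0, 1.0]] [[0.294, 0.956, -0.001], [0.904, -0.278, 0.324], [0.309, -0.096, -0.946]] [-0.524, -0.043, 0.381]
```

View pics/scene0.png

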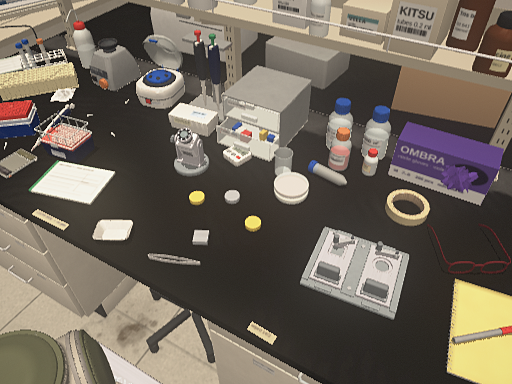

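View pics/top0.png

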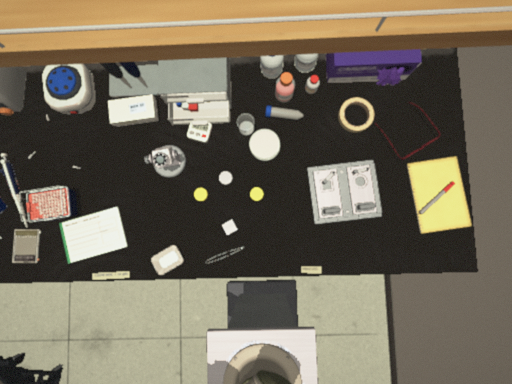

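View pics/wrist0.png

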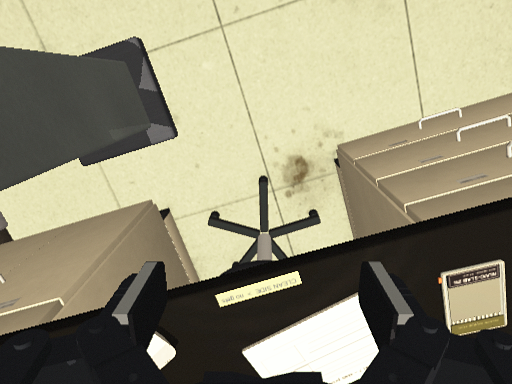

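The top view shows a grey-white disc at (226,178), yellow look-alikes at (201,194) and (257,194), and the square coupon at (230,227). The tray is at (344,192) and the inspection camera at (168,160). I'll enlarge the candidates next.

```bash
cat > h.py <<'E'
import numpy as np,cv2
from station import telemetry,capture,camera_params
def ray(p,u,v):
    K,R,t=[np.array(p[k]) for k in("camera_matrix","R","t")]
    return -R.T@t, R.T@np.linalg.solve(K,[u,v,1.])
def onz(p,u,v,z):
    o,d=ray(p,u,v); return o+d*(z-o[2])/d[2]
def proj(p,X):
    c=np.array(p["R"])@np.array(X)+np.array(p["t"]); q=np.array(p["camera_matrix"])@c; return q[:2]/q[2]
def dep(p,u,v,d):
    o,r=ray(p,u,v); return o+r*d
def load(f):
    z=np.load(f); return z["im"],z["d"],z
def shoot(n,tag):
    p=camera_params(n);im,d=capture(n);np.savez(f"pics/{tag}.npz",im=im,d=d,**p);cv2.imwrite(f"pics/{tag}.png",im[:,:,::-1]);return im,d,p
def crop(im,x0,y0,x1,y1,f,name):
    cv2.imwrite(name,cv2.resize(im[y0:y1,x0:x1,::-1],None,fx=f,fy=f,interpolation=cv2.INTER_CUBIC))
E
python3 - <<'E'
from h import *
im,d,p=load("pics/scene0.npz")
a=cv2.resize(im[170:255,160:280],None,fx=4,fy=4,interpolation=2)
b=cv2.resize(im[215:325,295:415],None,fx=4,fy=4,interpolation=2)[:340]
crop(im,295,218,415,318,6,"pics/a1.png")
cv2.imwrite("pics/a0.png",a[:,:,::-1])
im,d,p=load("pics/top0.npz")
crop(im,140,130,270,240,6,"pics/a2.png")
crop(im,300,155,390,228,7,"pics/a3.png")
E
```

```text
(no output)
```

View pics/a0.png

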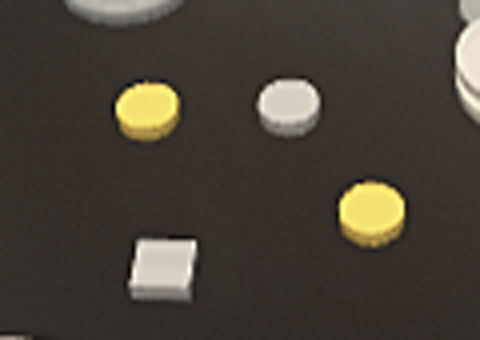

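View pics/a1.png

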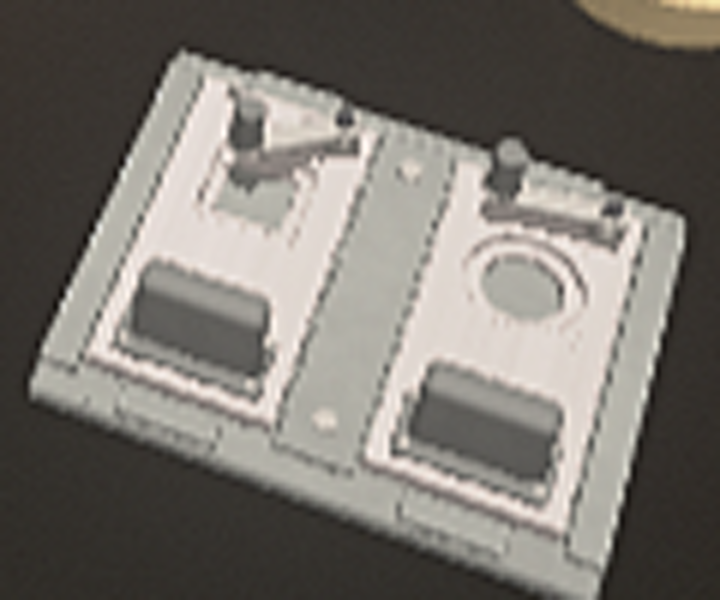

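View pics/a2.png

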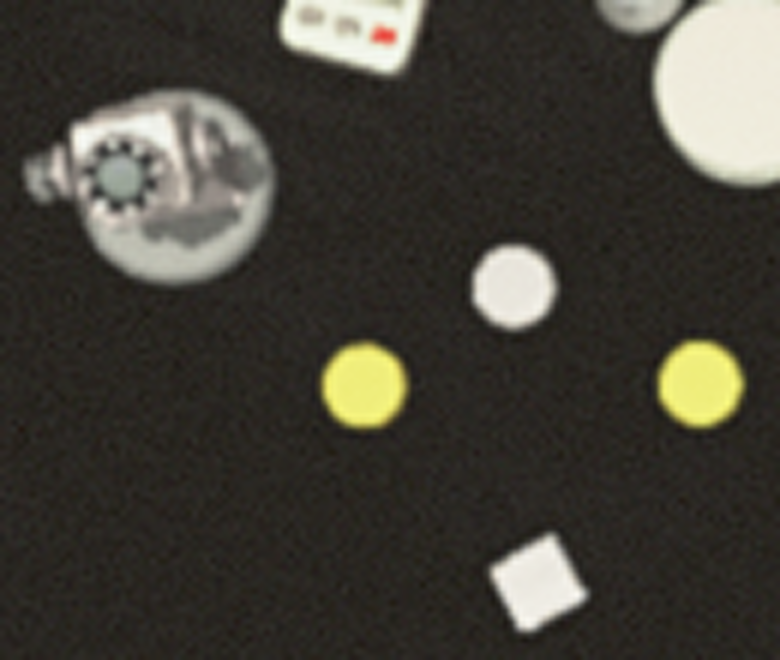

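View pics/a3.png

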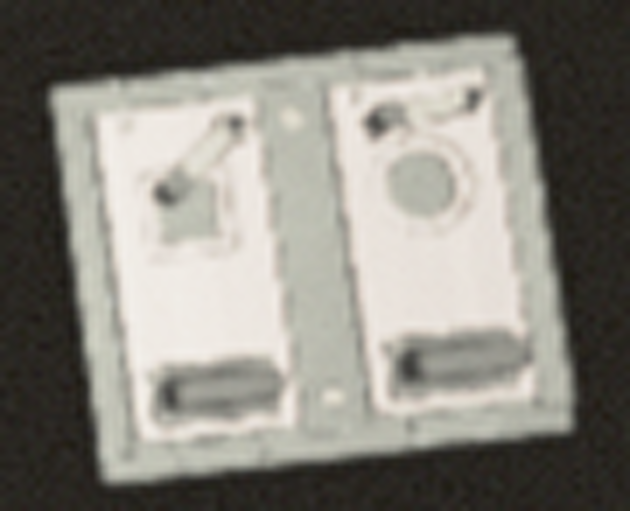

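The round coupon is the grey disc: top (226,178), scene (232,196). The other discs are yellow. The round holder is the right one, with its round window at top (360,181) and latch open; the left one has the square pocket. Next I'll measure positions.

Run:
```python
from h import *
im,d,p=load("pics/top0.npz")
hsv=cv2.cvtColor(im,cv2.COLOR_RGB2HSV)
g=im.max(2)
print("topcam at",ray(p,0,0)[0])
m=(g>110).astype(np.uint8)
n,l,st,c=cv2.connectedComponentsWithStats(m)
for i in range(1,n):
    if st[i,4]>60 and 130<c[i][1]<250 and 140<c[i][0]<400: 
        u,v=c[i];z=np.nanmedian(d[l==i])
        X=dep(p,u,v,z);print(i,c[i].round(1),st[i].tolist(),X.round(4), "z=.012:",onz(p,u,v,.012).round(4), im[l==i].mean(0).round())
        if st[i,4]>1500:
            r=cv2.minAreaRect(np.argwhere(l==i)[:,::-1].astype(np.float32));print(r)
            for q in cv2.boxPoints(r): print(q,onz(p,*q,.014).round(4))
print(proj(p,[.4,0,0]))
im,d,p=load("pics/scene0.npz")
for u,v in [(232,193)]: print(onz(p,u,v,.012),dep(p,u,v,d[v,u]))
```

```text
topcam at [ 0.44988684 -0.01451657  1.09714883]
85 [260.  139.7] [237, 113, 43, 48, 1041] [ 0.7063 -0.0171  0.031 ] z=.012: [ 0.7109 -0.0171  0.012 ] [213. 211. 196.]
91 [166.8 160.4] [144, 145, 41, 32, 781] [0.6543 0.2662 0.0255] z=.012: [0.6569 0.2698 0.012 ] [162. 160. 151.]
95 [344.2 191.5] [307, 160, 75, 64, 3879] [ 0.5439 -0.2624  0.0151] z=.012: [ 0.5442 -0.2631  0.012 ] [198. 195. 186.]
((344.3525390625, 191.4376983642578), (57.586856842041016, 69.06451416015625), 83.1572265625)
[306.63565 166.96371] [ 0.6216 -0.1547  0.014 ]
[375.20822 158.73502] [ 0.6396 -0.3604  0.014 ]
[382.06943 215.91168] [ 0.4683 -0.3692  0.014 ]
[313.49686 224.14038] [ 0.45   -0.1671  0.014 ]
97 [225.3 177.4] [219, 171, 14, 14, 157] [0.5987 0.0918 0.0103] z=.012: [0.5985 0.0916 0.012 ] [214. 210. 201.]
98 [200.4 193.8] [194, 187, 14, 14, 159] [0.5511 0.1684 0.0104] z=.012: [0.5509 0.1681 0.012 ] [222. 219. 110.]
99 [256.2 193.5] [250, 187, 14, 14, 160] [ 0.5467 -0.0006  0.0105] z=.012: [ 0.5466 -0.0006  0.012 ] [223. 221. 112.]
101 [229.2 226.8] [222, 219, 16, 16, 161] [0.4495 0.0833 0.0109] z=.012: [0.4495 0.0832 0.012 ] [220. 217. 209.]
[257.60536978 242.56137944]
[0.60726363 0.09630272 0.012     ] [0.60572287 0.09520821 0.01385164]
```

Run:
```python
from h import *
im,d,p=load("pics/scene0.npz")
crop(im,160,115,220,185,8,"pics/b0.png")
im,d,p=load("pics/top0.npz")
crop(im,140,140,195,185,12,"pics/b1.png")
```

```text
(no output)
```

View pics/b0.png

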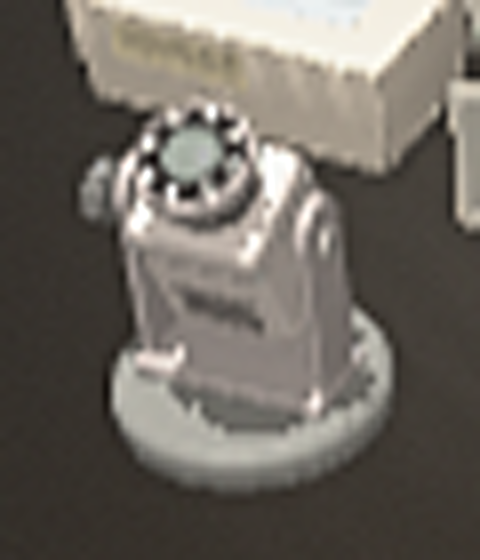

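View pics/b1.png

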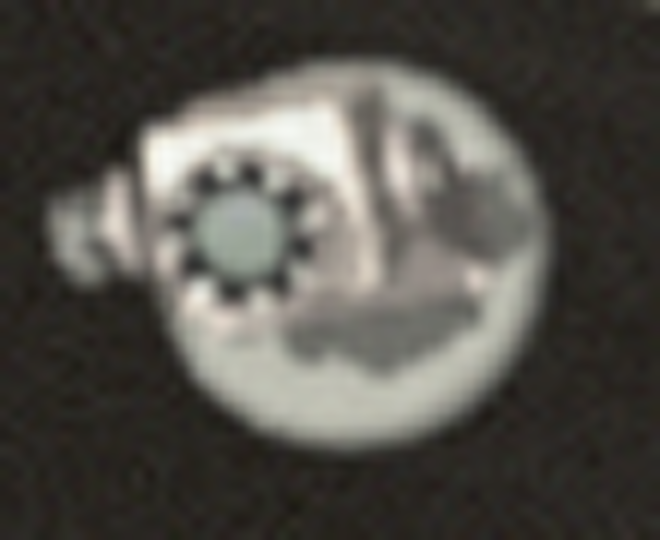

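```bash
cat >> h.py <<'E'
from scipy.spatial.transform import Rotation as Ro
def Rq(q): return Ro.from_quat([q[1],q[2],q[3],q[0]]).as_matrix()
def tri(obs):
    A=np.zeros((3,3));b=np.zeros(3)
    for p,u,v in obs:
        o,d=ray(p,u,v);d=d/np.linalg.norm(d);M=np.eye(3)-np.outer(d,d);A+=M;b+=M@o
    X=np.linalg.solve(A,b); return X,[np.round(proj(p,X)-[u,v],1) for p,u,v in obs]
E
python3 - <<'E'
from h import *
_,_,w=load("pics/wrist0.npz");s=telemetry.state();R=Rq(s["ee_rot"])
c=ray(w,0,0)[0];print("cam in tool",(R.T@(c-s["tool_pos"])).round(4),"cam axes in tool\n",(R.T@w["R"].T).round(3))
_,_,T=load("pics/top0.npz");im,_,S=load("pics/scene0.npz")
print("topcam offsets; lens",tri([(T,159.6,159.1),(S,183.7,133.6)]))
m=((im.max(2)>110)).astype(np.uint8);n,l,st,cc=cv2.connectedComponentsWithStats(m)
for q in [(232,195),(196,198),(253,223),(201,237)]:
    i=l[q[1],q[0]];print(cc[i],st[i],onz(S,*cc[i],.008))
for n,X in dict(base=(169.4,160.8,.008),knob=(145.9,159.2,.078)).items(): print(n,onz(T,*X))
# base in scene
print(onz(S,160+252/8-.5,115+400/8-.5,.008))
# round window & knob & handle
def tc(x,y):return 300+x/7-.5,155+y/7-.5
for n,(x,y,z) in dict(window=(421,185,.013),knobtop=(380,122,.0515),handletop=(468,355,.053),sqwin=(187,213,.013)).items(): print(n,onz(T,*tc(x,y),z))
def sc(x,y):return 295+x/6-.4,218+y/6-.4
for n,(x,y,z) in dict(window=(523,287,.010),knobtop=(512,152,.0515),handletop=(492,390,.053)).items(): print("S",n,onz(S,*sc(x,y),z))
E
```

```text
cam in tool [ 0.0826 -0.0005 -0.1427] cam axes in tool
 [[-0.    -0.946 -0.324]
 [ 1.    -0.     0.   ]
 [-0.    -0.324  0.946]]
topcam offsets; lens (array([0.64089615, 0.26100467, 0.12028666]), [array([ 0.2, -0.1]), array([-0.2,  0. ])])
[231.78698225 196.0591716 ] [224 190  16  14 169] [0.60081855 0.09308112 0.008     ]
[196.47894737 197.29473684] [189 190  16  15 190] [0.55220207 0.16983375 0.008     ]
[252.4744186  222.85581395] [245 215  16  17 215] [5.48140634e-01 1.19084876e-04 8.00000000e-03]
[200.20952381 236.4952381 ] [192 230  17  15 210] [0.45119196 0.08527293 0.008     ]
base [0.65609872 0.26286496 0.008     ]
knob [0.64989853 0.31322183 0.078     ]
[0.65010718 0.2602932  0.008     ]
window [ 0.57425183 -0.31036226  0.013     ]
knobtop [ 0.59654546 -0.28469414  0.0515    ]
handletop [ 0.4993155  -0.31417727  0.053     ]
sqwin [ 0.56548227 -0.21062483  0.013     ]
S window [ 0.57976865 -0.30959809  0.01      ]
S knobtop [ 0.60225789 -0.28982173  0.0515    ]
S handletop [ 0.50052623 -0.31509209  0.053     ]
```

```bash
python3 -m jog '[[1,0.41,-0.24,0.01,0,0,0.36],[1,0.41,-0.24,0.01,0,0,0.36],[1,0.41,-0.24,0.01,0,0,0.36],[1,0.41,-0.24,0.01,0,0,0.36],[1,0.41,-0.24,0.01,0,0,0.36],[1,0.41,-0.24,0.01,0,0,0.36],[1,0.41,-0.24,0.01,0,0,0.36],[1,0.41,-0.24,0.01,0,0,0.36],[1,0.41,-0.24,0.01,0,0,0.36],[1,0.41,-0.24,0.01,0,0,0.36]]'
```

```text
clock: 0.98
tool_pos: [0.5032, 0.2972, 0.2396]
ee_rot: [-0.0, -0.03, 1.0, -0.0]
contact_force: [-0.0, 0.8, -0.1]
width: 0.996
```

```bash
python3 -m jog '[[1,0.055,-0.036,0,0,0,0],[1,0.055,-0.036,0,0,0,0],[1,0.055,-0.036,0,0,0,0]]'
python3 - <<'E'
from h import *
im,d,p=shoot("wrist","w1")
print(telemetry.state()["tool_pos"])
cv2.imwrite("pics/w1b.png",cv2.resize(im[:,:,::-1],(768,576)))
E
```

```text
clock: 1.23
tool_pos: [0.5599, 0.2592, 0.2384]
ee_rot: [-0.0, -0.028, 1.0, -0.001]
contact_force: [0.5, -0.2, 0.2]
width: 0.998
[0.5580348  0.26095917 0.23862607]
```

View pics/w1b.png

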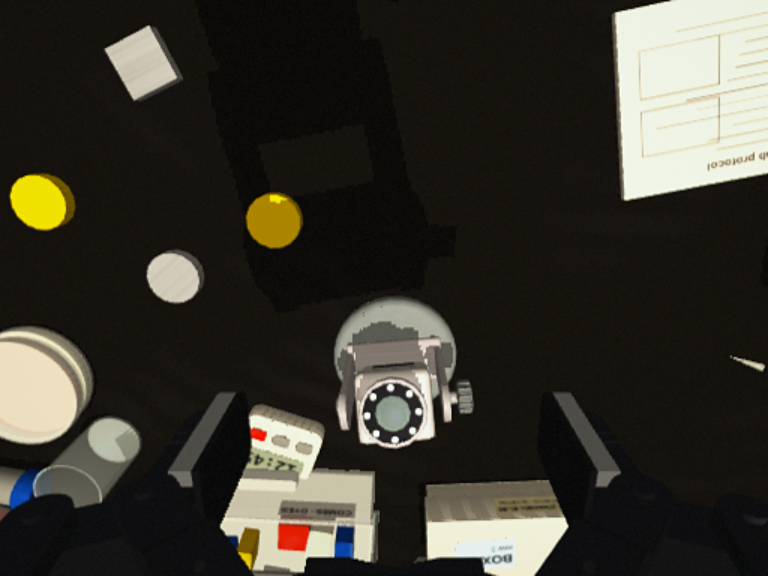

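The wrist view shows the camera head with its lens at (395,411), the round coupon at (175,276), and yellow discs at (42,202) and (274,220). The square coupon is at (143,63). All pixels are in the enlarged picture.

Run:
```python
from h import *
im,d,p=load("pics/w1.npz")
_,_,T=load("pics/top0.npz");_,_,S=load("pics/scene0.npz")
crop(im,210,190,330,310,6,"pics/c0.png")
print(tri([(T,159.6,159.1),(S,183.7,133.6),(p,395/1.5,411/1.5)]))
# plane of ring face by depth
vv,uu=np.mgrid[240:310,220:310]
P=np.array([dep(p,u,v,d[v,u]) for u,v in zip(uu.ravel(),vv.ravel()) if d[v,u]>0])
c=np.array(dep(p,263.3,274,d[274,263]));print("lens depth pt",c)
sel=P[(np.linalg.norm(P[:,:2]-c[:2],axis=1)<.021)&(P[:,2]>.10)]
for _ in range(3):
    m=sel.mean(0);n=np.linalg.svd(sel-m)[2][2];r=(sel-m)@n;sel=sel[abs(r)<max(.0015,2*r.std())]
n*=np.sign(n[2]);print(m,n,r.std(),len(sel),"tilt",np.degrees(np.arccos(n[2])),"az",np.degrees(np.arctan2(n[1],n[0])))
# base
B=P
print("coupon",onz(p,175/1.5,276/1.5,.010),"yl",onz(p,274/1.5,220/1.5,.01))
```

```text
(array([0.64177386, 0.26261833, 0.11839058]), [array([-0.2, -0.3]), array([-0.4,  0.2]), array([-1.4,  0.2])])
lens depth pt [0.64190628 0.26380442 0.11780547]
[0.64301008 0.26286036 0.11654773] [-0.37294483 -0.05075466  0.92646431] 0.0008810357050070737 1453 tilt 22.109793288639747 az -172.25013668620815
coupon [0.60045306 0.09321747 0.01      ] yl [0.55292026 0.16963632 0.01      ]
```

View pics/c0.png

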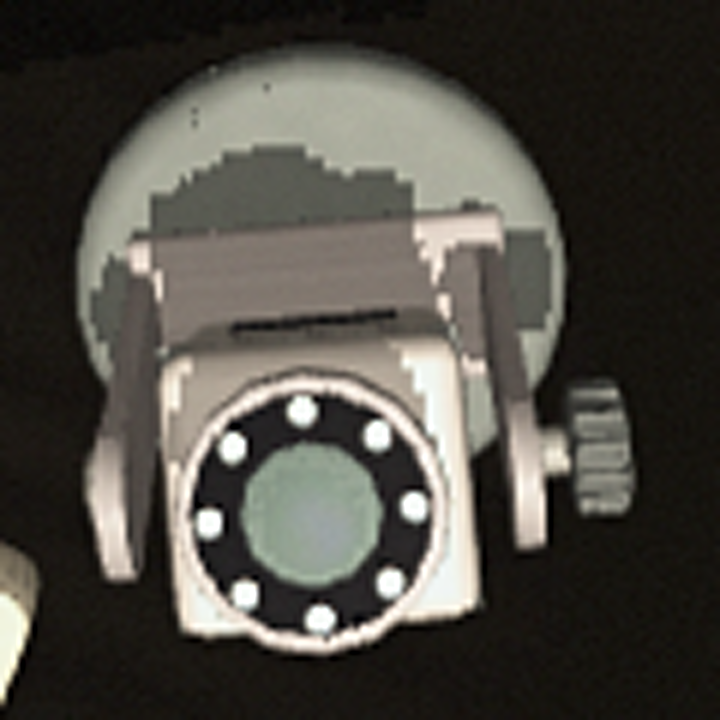

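```bash
python3 -m jog '[[0.7,0.042,-0.168,-0.10,0,0,0.015],[0.7,0.042,-0.168,-0.10,0,0,0.015],[0.7,0.042,-0.168,-0.10,0,0,0.015],[0.7,0.042,-0.168,-0.14,0,0,0.015],[0.7,0.042,-0.168,-0.16,0,0,0.015],[0.7,0.042,-0.168,-0.16,0,0,0.015],[0.7,0.042,-0.168,-0.16,0,0,0.015],[0.7,0.042,-0.168,-0.16,0,0,0.015]]'
python3 - <<'E'
from h import *
im,d,p=shoot("wrist","w2")
print(telemetry.state()["tool_pos"],telemetry.state()["ee_rot"])
m=((im.min(2)>110)).astype(np.uint8);n,l,st,cc=cv2.connectedComponentsWithStats(m)
for i in range(1,n):
    if st[i,4]>300: print(cc[i],st[i],onz(p,*cc[i],.012),dep(p,*cc[i],d[int(cc[i][1]),int(cc[i][0])]))
E
```

```text
clock: 1.95
tool_pos: [0.5978, 0.0951, 0.0791]
ee_rot: [-0.001, -0.038, 0.999, 0.0]
contact_force: [-0.5, -0.1, 0.8]
width: 0.703
[0.5987036  0.09575315 0.08081688] [ 4.14239117e-04 -3.84216446e-02  9.99261520e-01  1.38923507e-04]
[258.04810436 214.09253975] [ 229  187   59   55 2453] [0.6005392  0.09176197 0.012     ] [0.60053774 0.09176191 0.0120036 ]
[467.99219826 267.15878844] [ 419  243   93   77 2179] [0.62966817 0.2426815  0.012     ] [0.62880142 0.24150677 0.01359619]
[ 66.75361205 303.39425146] [   9  264  132   99 6506] [ 0.68164128 -0.04338703  0.012     ] [ 0.66602829 -0.03103089  0.0317544 ]
[481.80505618 304.19438202] [ 442  289   70   40 1780] [0.65942846 0.2612417  0.012     ] [0.65385578 0.25453235 0.02013958]
[325.88557214 363.58955224] [312 351  27  25 402] [0.72324117 0.15423413 0.012     ] [0.7168177  0.15218672 0.01849929]
```

View pics/w2.png

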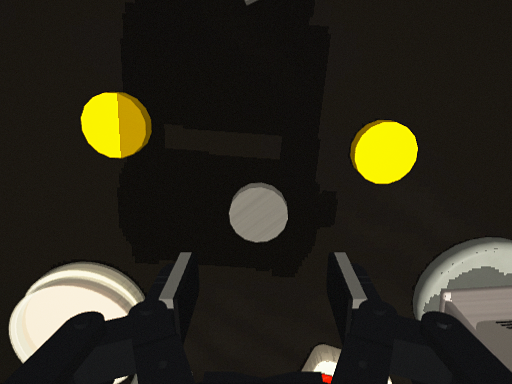

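```bash
python3 -m jog '[[0.7,0.001,-0.001,-0.04,0,0,0],[0.7,0.001,-0.001,-0.06,0,0,0],[0.7,0.001,-0.001,-0.06,0,0,0],[0.7,0.001,-0.001,-0.06,0,0,0]]'
python3 - <<'E'
from h import *
im,d,p=shoot("wrist","w3")
print(telemetry.state()["tool_pos"])
m=((im.min(2)>110)).astype(np.uint8);n,l,st,cc=cv2.connectedComponentsWithStats(m)
for i in range(1,n):
    if st[i,4]>300: print(cc[i],st[i],onz(p,*cc[i],.012))
E
```

```text
clock: 2.33
tool_pos: [0.6001, 0.0949, 0.0214]
ee_rot: [0.001, -0.039, 0.999, 0.0]
contact_force: [0.2, 0.0, 0.9]
width: 0.697
[0.60084257 0.09469305 0.02233683]
[257.56302928 252.4069683 ] [ 219  218   78   69 4133] [0.60042359 0.09175373 0.012     ]
[496.69073406 330.03610108] [477 307  35  45 831] [0.63814485 0.22661308 0.012     ]
[ 23.97864907 337.56055901] [   0  311   69   73 2576] [ 0.66349209 -0.03376678  0.012     ]
```

View pics/w3.png

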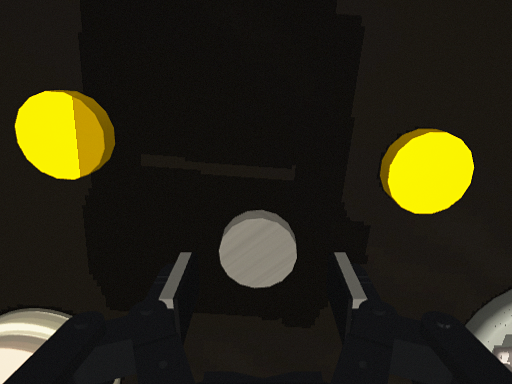

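```bash
python3 -m jog '[[0.7,0,-0.003,-0.01,0,0,0],[0.7,0,-0.003,-0.02,0,0,0],[0.7,0,-0.003,-0.02,0,0,0],[0.2,0,-0.003,-0.02,0,0,0],[0.2,0,-0.003,-0.02,0,0,0],[0.2,0,-0.003,-0.02,0,0,0],[0.2,0,-0.003,-0.02,0,0,0],[0.2,0,-0.003,-0.02,0,0,0]]';python3 - <<'E'
from h import *
print(telemetry.state()["width"],telemetry.state()["tool_pos"])
shoot("wrist","w4")
E
```

```text
clock: 3.05
tool_pos: [0.6001, 0.0906, 0.0004]
ee_rot: [0.001, -0.038, 0.999, -0.0]
contact_force: [-0.9, -0.6, 4.6]
width: 0.434
0.43404010373879676 [6.00106047e-01 9.06444093e-02 4.04799093e-04]
```

View pics/w4.png

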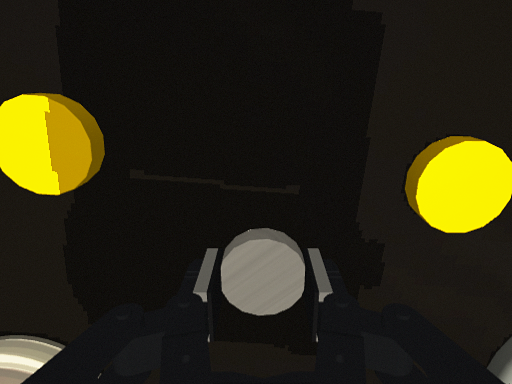

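```bash
python3 -m jog '[[0,0,0,0,0,0,0],[0,0,0,0,0,0,0],[0,0,0,0,0,0,0],[0,0,0,0.04,0,0,0],[0,0,0,0.08,0,0,0],[0,0,0,0.1,0,0,0],[0,0,0,0.1,0,0,0]]';python3 - <<'E'
from h import *
im,d,p=shoot("wrist","w5")
print(telemetry.state()["tool_pos"])
E
```

```text
clock: 3.68
tool_pos: [0.6019, 0.0906, 0.1047]
ee_rot: [0.004, -0.038, 0.999, -0.0]
contact_force: [0.2, 0.3, -0.3]
width: 0.437
[0.6006114  0.09063447 0.10171744]
```

View pics/w5.png

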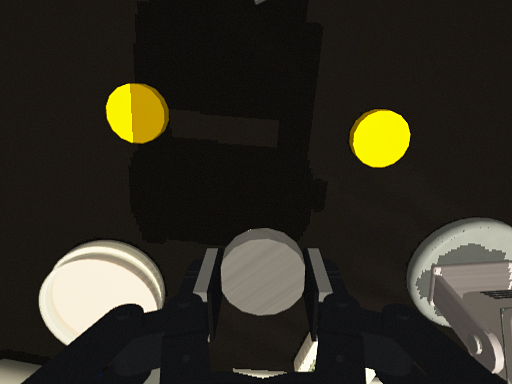

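```bash
python3 - <<'E'
from h import *
im,d,p=load("pics/w5.npz")
s=telemetry.state();R=Rq(s["ee_rot"])
g=cv2.cvtColor(im,cv2.COLOR_RGB2HSV)
z=d[272,263];print("depth",z)
m=((abs(d-z)<.012)&(np.mgrid[0:384,0:512][1]>222)&(np.mgrid[0:384,0:512][1]<304)&(im.max(2)>85)).astype(np.uint8)
n,l,st,cc=cv2.connectedComponentsWithStats(m);i=l[272,263];print(cc[i],st[i])
c=max(cv2.findContours((l==i).astype(np.uint8),0,1)[0],key=cv2.contourArea);print(cv2.minEnclosingCircle(c),cv2.fitEllipse(c))
X=dep(p,263,272,z);print(X,"tool",R.T@(X-s["tool_pos"]))
crop(im,200,215,325,325,6,"pics/c1.png")
E
python3 -m jog '[[0,0.02,-0.14,0.05,0,0,0],[0,0.045,-0.4,0.05,0,0,0],[0,0.045,-0.4,0.05,0,0,0],[0,0.045,-0.4,0.05,0,0,0],[0,0.045,-0.4,0.05,0,0,0],[0,0.045,-0.4,0.05,0,0,0],[0,0.045,-0.4,0.05,0,0,0],[0,0.045,-0.4,0.05,0,0,0],[0,0.045,-0.4,0.05,0,0,0],[0,0.045,-0.4,0.05,0,0,0]]'
```

```text
depth 0.15141143
[262.52437759 271.87655602] [ 223  228   81   87 5784]
((262.74365234375, 271.857177734375), 44.711822509765625) ((262.4757995605469, 271.8777160644531), (83.43355560302734, 86.76944732666016), 172.142578125)
[0.60069269 0.09008222 0.11545112] tool [-9.36636627e-05 -5.63156772e-04 -1.37331594e-02]
clock: 4.57
tool_pos: [0.6437, -0.3125, 0.1476]
ee_rot: [-0.001, -0.037, 0.999, 0.001]
contact_force: [0.2, 0.5, -0.6]
width: 0.439
```

View pics/c1.png

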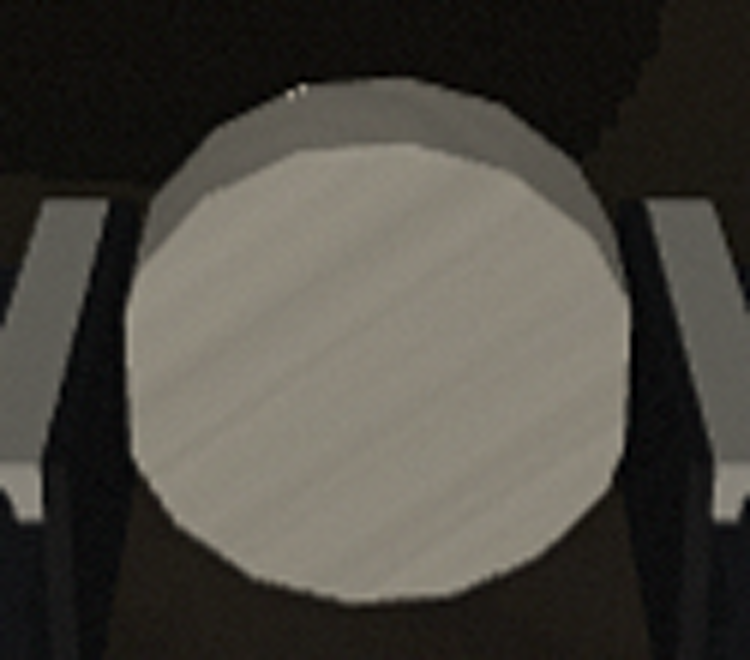

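Run:
```python
from h import *
im,d,p=shoot("wrist","w6")
s=telemetry.state();print(s["tool_pos"],s["ee_rot"])
cv2.imwrite("pics/w6b.png",cv2.resize(im[:,:,::-1],(768,576)))
```

```text
[ 0.64320043 -0.31774514  0.14759055] [-8.55547670e-04 -3.51303134e-02  9.99382227e-01 -5.41898391e-04]
```

View pics/w6b.png

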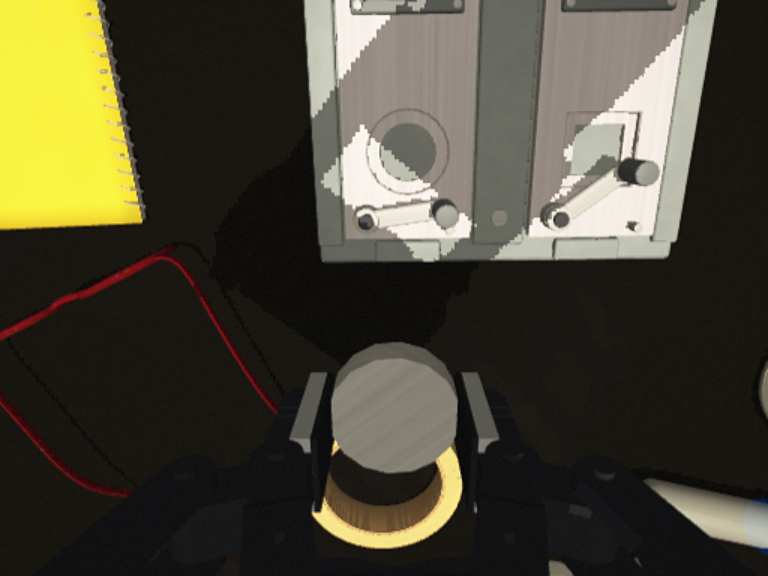

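Run:
```python
from h import *
im,d,p=load("pics/w6.npz")
crop(im,200,60,330,180,6,"pics/c2.png")
f=lambda x,y:((x+.5)/1.5-.5,(y+.5)/1.5-.5)
print("pocket",onz(p,*f(407,151),.017),"win",onz(p,*f(408,153),.013))
a=onz(p,*f(322,262),.005);b=onz(p,*f(668,257),.005);print(a,b,"yaw",np.degrees(np.arctan2(*(b-a)[:2]))*-1,np.linalg.norm(b-a))
print("pivot top?",onz(p,*f(366,221),.0305),"knob top",onz(p,*f(447,210),.0515))
```

```text
pocket [ 0.57629279 -0.3111518   0.017     ] win [ 0.57748525 -0.31041775  0.013     ]
[ 0.64271536 -0.35495852  0.005     ] [ 0.62488577 -0.15473236  0.005     ] yaw 5.088612766368199 0.20101842376550447
pivot top? [ 0.6118723  -0.32979218  0.0305    ] knob top [ 0.59976543 -0.29120115  0.0515    ]
```

View pics/c2.png

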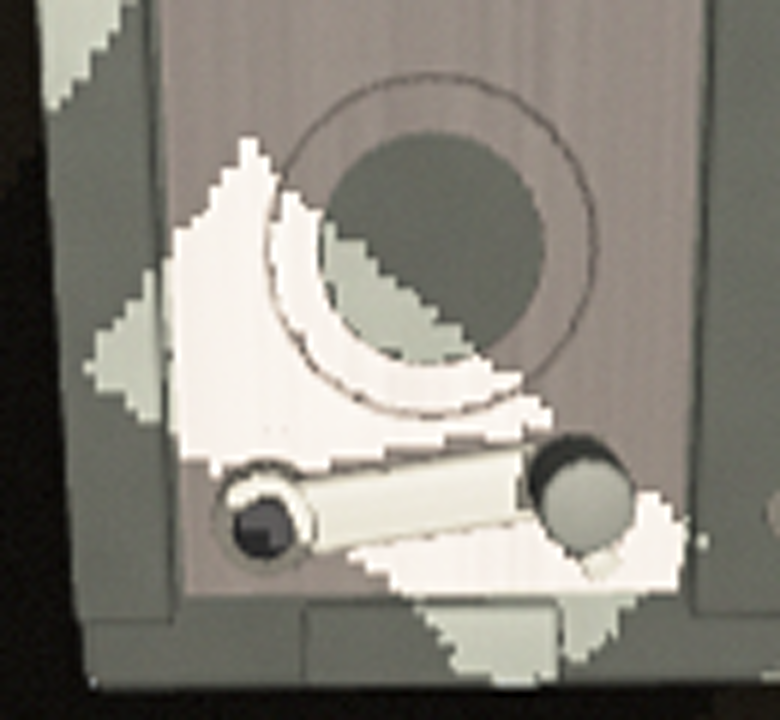

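```bash
python3 -m jog '[[0,-0.022,0.004,-0.03,0,0,0.01],[0,-0.022,0.004,-0.06,0,0,0.01],[0,-0.022,0.004,-0.077,0,0,0.01],[0,-0.022,0.004,-0.077,0,0,0.01],[0,-0.022,0.004,-0.077,0,0,0.01]]'
python3 - <<'E'
from h import *
im,d,p=shoot("wrist","w7")
s=telemetry.state();print(s["tool_pos"],s["ee_rot"])
cv2.imwrite("pics/w7b.png",cv2.resize(im[:,:,::-1],(768,576)))
E
```

```text
clock: 5.03
tool_pos: [0.6222, -0.3049, 0.0712]
ee_rot: [-0.001, -0.043, 0.999, 0.001]
contact_force: [-0.2, 0.1, 0.8]
width: 0.438
[ 0.62296301 -0.30538661  0.07290104] [ 3.17472696e-05 -4.31536529e-02  9.99068446e-01 -2.54746044e-05]
```

View pics/w7b.png

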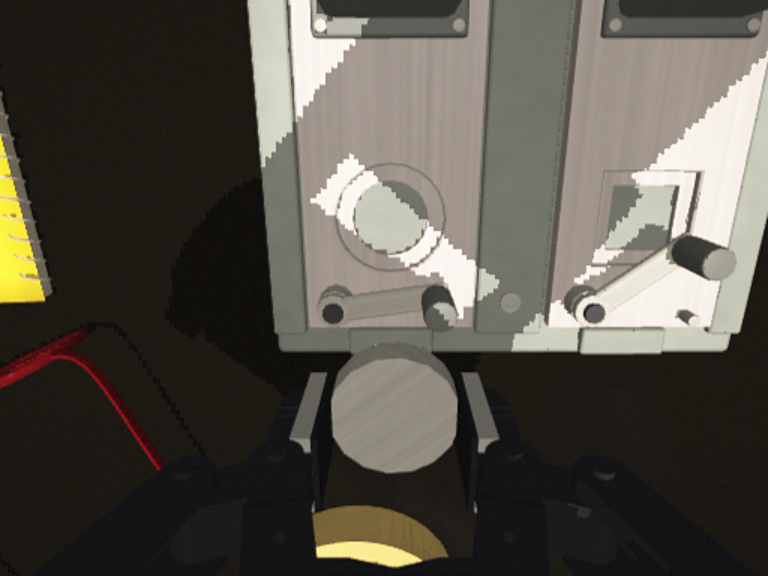

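Run:
```python
from h import *
im,d,p=load("pics/w7.npz");s=telemetry.state()
f=lambda x,y:((x+.5)/1.5-.5,(y+.5)/1.5-.5)
P=onz(p,*f(391,217),.017);C=dep(p,262.6,276.7,d[276,262])
print("pocket",P,"depthcheck",[dep(p,*f(a,b),d[int(b/1.5),int(a/1.5)]) for a,b in((330,180),(460,180))],"coupon top",C,"delta",P-C, "TCP",s["tool_pos"])
print(np.linalg.norm(onz(p,*f(337,217),.017)-onz(p,*f(445,217),.017)))
a=onz(p,*f(282,352),.005);b=onz(p,*f(729,352),.005);print("yaw",np.degrees(np.arctan2(*(b-a)[:2]))*-1,np.linalg.norm(b-a))
crop(im,215,100,305,190,6,"pics/c3.png")
for u,v in [(255,270),(270,270),(262,290),(262,260)]: print(dep(p,u,v,d[v,u]))
```

```text
pocket [ 0.57590529 -0.31064729  0.017     ] depthcheck [array([ 0.5638069 , -0.33504391,  0.01666121]), array([ 0.5595145 , -0.28562514,  0.01701083])] coupon top [ 0.62288882 -0.30554107  0.08295325] delta [-0.04698353 -0.00510622 -0.06595325] TCP [ 0.62296301 -0.30538661  0.07290104]
0.042146653101479976
yaw 4.869944769682957 0.20271592513617362
[ 0.62017478 -0.30916763  0.08229158]
[ 0.61904832 -0.30259275  0.08322298]
[ 0.62960304 -0.3052329   0.08325898]
[ 0.61496064 -0.30649008  0.0821874 ]
```

View pics/c3.png

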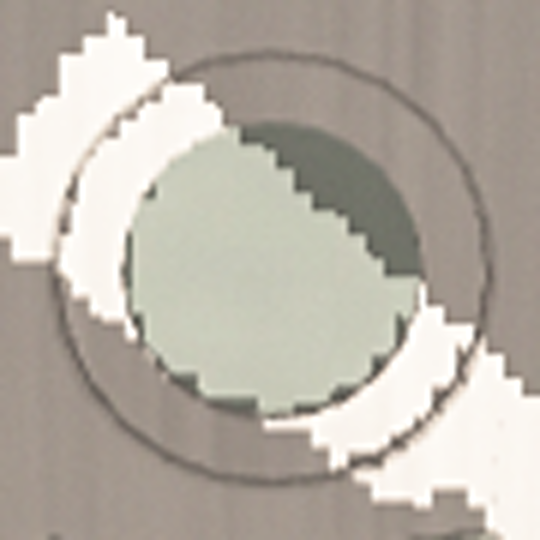

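```bash
python3 -m jog '[[0,-0.03,-0.003,0,0,0,0],[0,-0.047,-0.005,0,0,0,0],[0,-0.047,-0.005,-0.025,0,0,0],[0,-0.047,-0.005,-0.047,0,0,0],[0,-0.047,-0.005,-0.047,0,0,0],[0,-0.047,-0.005,-0.047,0,0,0]]'
python3 - <<'E'
from h import *
im,d,p=shoot("wrist","w8")
s=telemetry.state();print(s["tool_pos"],s["ee_rot"],s["contact_force"])
C=dep(p,262.6,276.7,d[276,262]);print(C)
im2,d2,p2=shoot("scene","s8");crop(im2,295,218,415,318,6,"pics/s8c.png")
cv2.imwrite("pics/w8b.png",cv2.resize(im[:,:,::-1],(768,576)))
E
```

```text
clock: 5.58
tool_pos: [0.5761, -0.3104, 0.0265]
ee_rot: [0.0, -0.043, 0.999, -0.0]
contact_force: [0.2, 0.4, 1.3]
width: 0.437
[ 0.57665726 -0.31086126  0.02757479] [ 9.59470962e-04 -4.32259961e-02  9.99064505e-01 -8.41450490e-04] [ 0.32949012  0.42110764 -0.37460097]
[ 0.5771599  -0.31102767  0.03769292]
```

View pics/w8b.png

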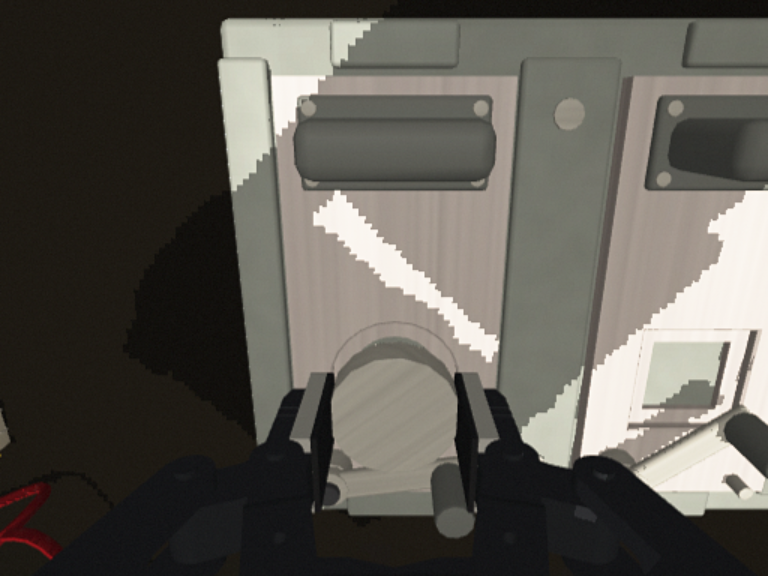

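View pics/s8c.png

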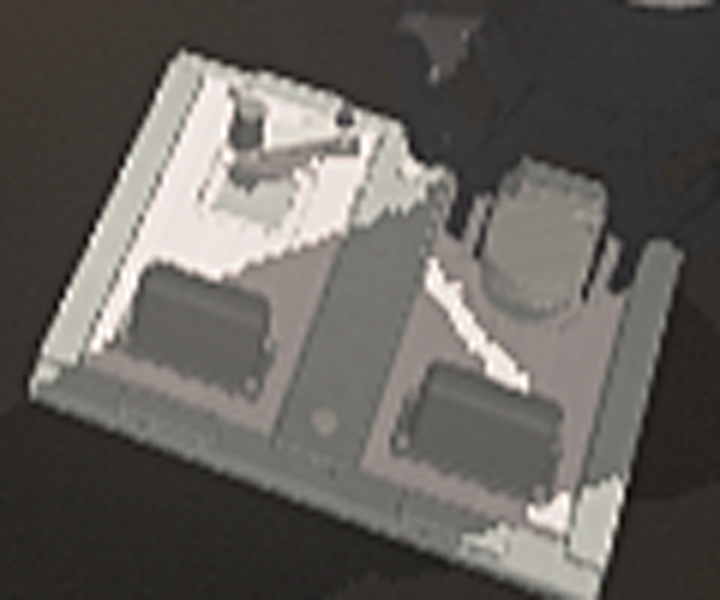

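Run:
```python
from h import *
im,d,p=load("pics/w8.npz")
crop(im,205,200,320,330,5,"pics/c4.png")
f=lambda x,y:((x+.5)/1.5-.5,(y+.5)/1.5-.5)
print(onz(p,*f(394.5,322.5),.017)+np.array([.02125,-.0018*0,0]),dep(p,262.6,276.7,d[276,262]))
C=dep(p,262.6,276.7,d[276,262])
# predicted front edge of top face
print(proj(p,C+[-.02,0,0]),proj(p,C+[.02,0,0]))
```

```text
[ 0.57705793 -0.31275283  0.017     ] [ 0.5771599  -0.31102767  0.03769292]
[266.62764146 236.41140405] [258.90152951 313.69589069]
```

View pics/c4.png

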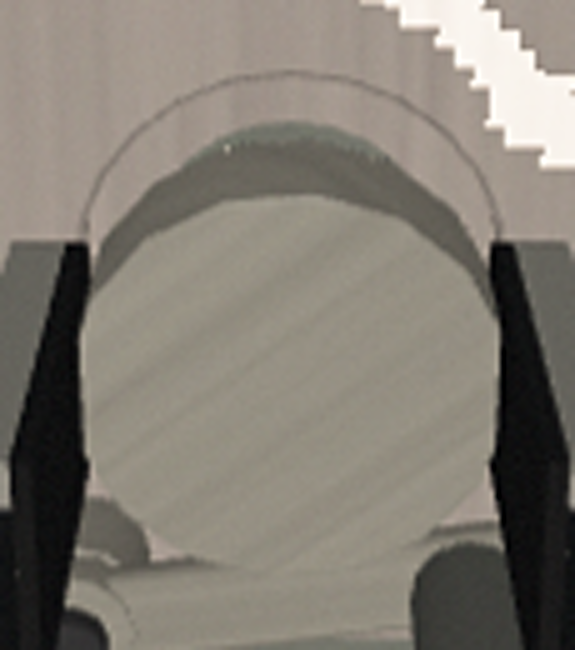

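```bash
python3 -m jog '[[0,0,0,-0.007,0,0,0],[0,0,0,-0.010,0,0,0],[0,0,0,-0.012,0,0,0],[0,0,0,-0.012,0,0,0]]'
python3 - <<'E'
from h import *
im,d,p=shoot("wrist","w9")
s=telemetry.state();print(s["tool_pos"],s["contact_force"])
crop(im,205,200,320,330,5,"pics/c5.png");print(dep(p,262.6,276.7,d[276,262]))
E
```

```text
clock: 6.02
tool_pos: [0.5762, -0.3106, 0.016]
ee_rot: [0.0, -0.043, 0.999, -0.001]
contact_force: [-4.7, 3.2, 14.9]
width: 0.433
[ 0.57619315 -0.31055944  0.01597902] [-4.77012393  3.55571718 13.43552594]
[ 0.57698357 -0.31115899  0.02758068]
```

View pics/c5.png

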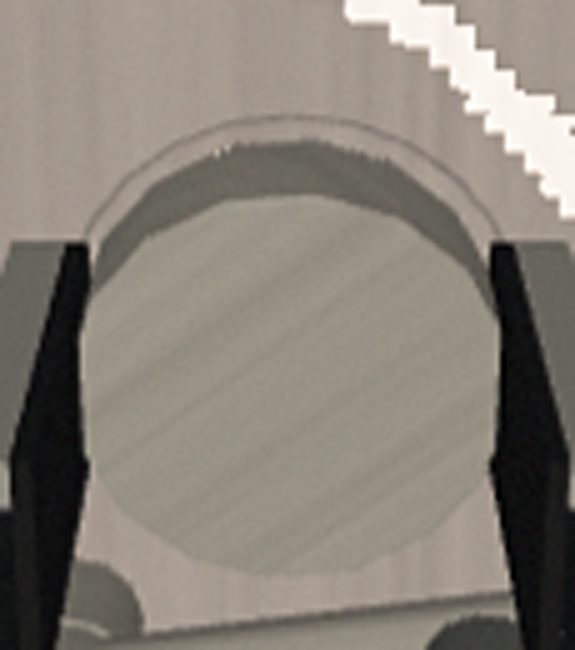

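```bash
python3 -m jog '[[0,-0.0006,0.0004,0,0,0,0],[0,-0.001,0.0007,0,0,0,0],[0,-0.001,0.0007,-0.001,0,0,0],[0,-0.001,0.0007,-0.001,0,0,0]]'
python3 - <<'E'
from h import *
im,d,p=shoot("wrist","w10")
s=telemetry.state();print(s["tool_pos"],s["contact_force"])
crop(im,205,200,320,330,5,"pics/c6.png");print(dep(p,262.6,276.7,d[276,262]))
E
```

```text
clock: 6.4
tool_pos: [0.5761, -0.3105, 0.016]
ee_rot: [0.002, -0.043, 0.999, -0.001]
contact_force: [-2.6, 1.4, 17.9]
width: 0.436
[ 0.57613925 -0.31053875  0.01599217] [-2.36847759  2.22652772 17.4758251 ]
[ 0.57668938 -0.3111158   0.02788749]
```

View pics/c6.png

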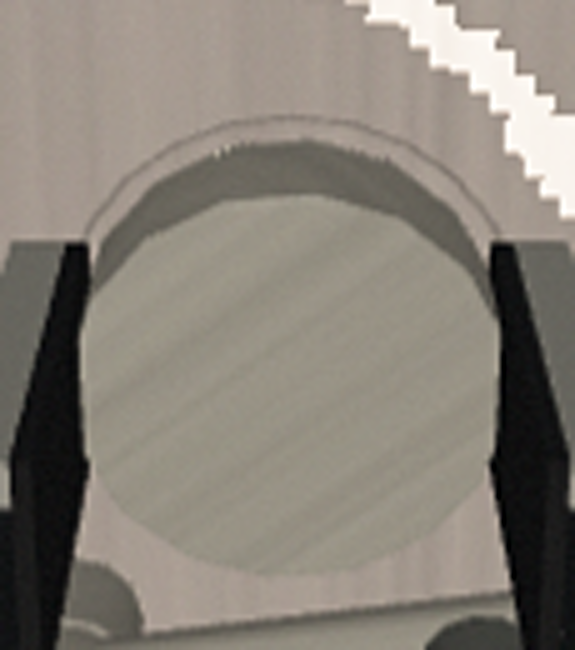

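```bash
cat >> h.py <<'E'
def plane(p,d,u0,u1,v0,v1,zmin=-1,zmax=9):
    vv,uu=np.mgrid[v0:v1,u0:u1];P=np.array([dep(p,u,v,d[v,u]) for u,v in zip(uu.ravel(),vv.ravel()) if d[v,u]>0])
    P=P[(P[:,2]>zmin)&(P[:,2]<zmax)]
    for _ in range(4):
        m=P.mean(0);n=np.linalg.svd(P-m)[2][2];r=(P-m)@n;P=P[abs(r)<max(.0007,2*r.std())]
    n=n*np.sign(n[2]);return m,n,r.std(),len(P)
E
python3 - <<'E'
from h import *
im,d,p=load("pics/w10.npz")
t=plane(p,d,235,292,250,308);b=plane(p,d,220,320,150,200)
print(t,b)
print("coupon top above plate",(t[0]-b[0])@b[1],"tilt deg",np.degrees(np.arccos(t[1]@b[1])),t[1]-b[1])
im,d,p=load("pics/w5.npz");print(plane(p,d,235,292,250,308))
im,d,p=load("pics/w8.npz");print(plane(p,d,235,292,250,308))
E
```

```text
(array([ 0.57789075, -0.31086074,  0.02771473]), array([-0.00142495,  0.00339805,  0.99999321]), np.float64(0.00044958662081866766), 2966) (array([ 0.53252739, -0.31192972,  0.01715818]), array([4.63024819e-03, 2.21822627e-04, 9.99989256e-01]), np.float64(0.0004793177702900253), 4446)
coupon top above plate 0.010766713463196177 tilt deg 0.3917712243793731 [-6.05520136e-03  3.17623199e-03  3.95560315e-06]
(array([0.60358121, 0.09033052, 0.11641455]), array([-0.00735103,  0.00521648,  0.99995937]), np.float64(0.00044847643287901747), 2948)
(array([ 0.57789074, -0.31078954,  0.03822869]), array([7.11547233e-04, 1.10832761e-03, 9.99999133e-01]), np.float64(0.0004282541746675601), 2914)
```

```bash
python3 -m jog '[[0,0,0,0.0012,0,0,0],[0.65,0,0,0.0012,0,0,0],[0.65,0,0,0.0012,0,0,0],[0.65,0,0,0.0012,0,0,0],[0.65,0,0,0.0012,0,0,0]]'
python3 - <<'E'
from h import *
im,d,p=shoot("wrist","w11")
s=telemetry.state();print(s["tool_pos"],s["contact_force"])
crop(im,205,200,320,330,5,"pics/c7.png")
t=plane(p,d,235,292,250,308);b=plane(p,d,220,320,150,200)
print("coupon top above plate",(t[0]-b[0])@b[1],"tilt deg",np.degrees(np.arccos(t[1]@b[1])),t[1]-b[1])
E
```

```text
clock: 6.87
tool_pos: [0.5745, -0.3095, 0.0136]
ee_rot: [-0.0, -0.043, 0.999, 0.0]
contact_force: [-0.4, -0.4, -0.4]
width: 0.651
[ 0.5745626  -0.30954392  0.01361439] [-0.0305762  -0.40348528 -0.01989456]
coupon top above plate 0.008058377409747554 tilt deg 0.08527537043132781 [ 1.61076792e-04 -1.47959005e-03 -3.34007067e-06]
```

View pics/c7.png

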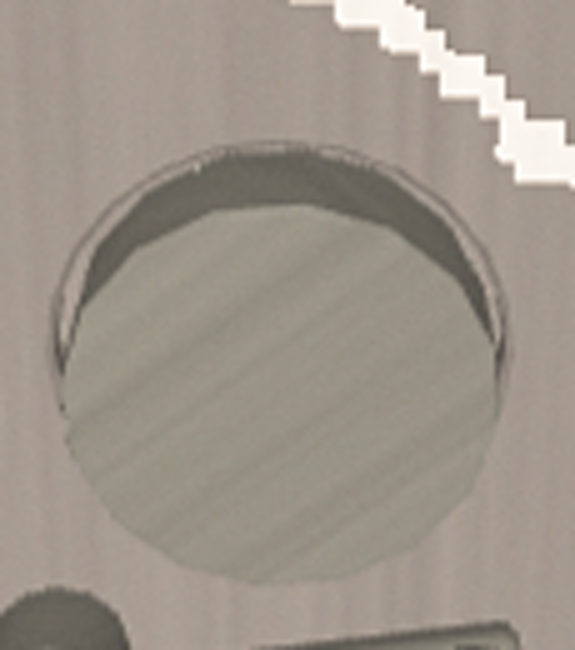

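```bash
python3 -m jog '[[0.65,0,0,0.03,0,0,0],[0.65,0,0,0.07,0,0,0],[0.65,-0.02,0,0.11,0,0,0],[0.65,-0.02,0,0.11,0,0,0],[0.65,-0.02,0,0.11,0,0,0]]'
python3 - <<'E'
from h import *
im,d,p=shoot("wrist","w12")
s=telemetry.state();print(s["tool_pos"],s["qpos"])
cv2.imwrite("pics/w12b.png",cv2.resize(im[:,:,::-1],(768,576)))
E
```

```text
clock: 7.33
tool_pos: [0.555, -0.3104, 0.1266]
ee_rot: [0.002, -0.043, 0.999, -0.002]
contact_force: [0.6, 0.1, -0.5]
width: 0.655
[ 0.55459923 -0.30975037  0.12428966] [-6.93485064e-01  6.45384756e-01  1.27373550e+00  2.67260538e-05
  1.22176490e+00 -2.35015256e+00]
```

View pics/w12b.png

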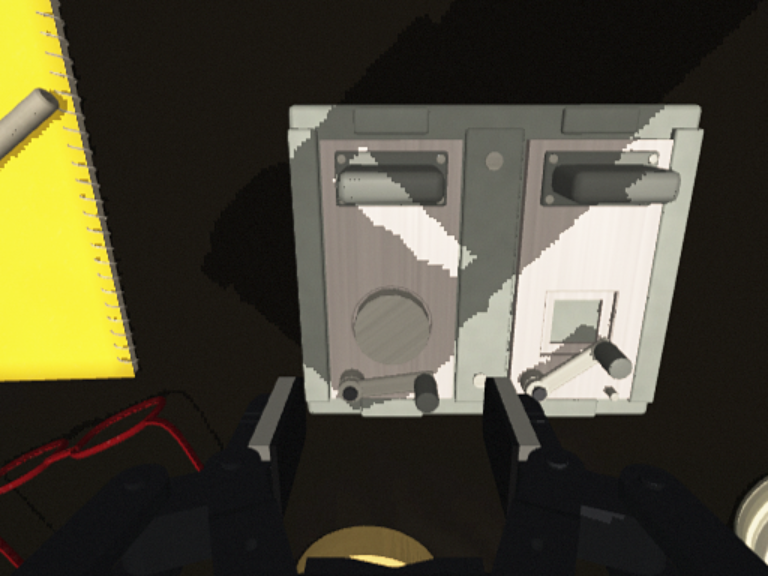

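Run:
```python
from h import *
im,d,p=load("pics/w12.npz")
crop(im,215,180,315,290,6,"pics/c8.png")
f=lambda x,y:((x+.5)/1.5-.5,(y+.5)/1.5-.5)
print("coupon",onz(p,*f(392,331),.025),"knobtop",onz(p,*f(427,403),.0515),"piv",onz(p,*f(350,393),.034),"handle top",onz(p,*f(390,186),.053))
for a,b in ((427,403),(390,186)): print(dep(p,*f(a,b),d[int(b/1.5),int(a/1.5)]))
```

```text
coupon [ 0.57757909 -0.3104707   0.025     ] knobtop [ 0.60285632 -0.29094322  0.0515    ] piv [ 0.61092428 -0.32976717  0.034     ] handle top [ 0.49961699 -0.31773032  0.053     ]
[ 0.60256598 -0.29100292  0.05198285]
[ 0.49969964 -0.31772996  0.05235342]
```

View pics/c8.png

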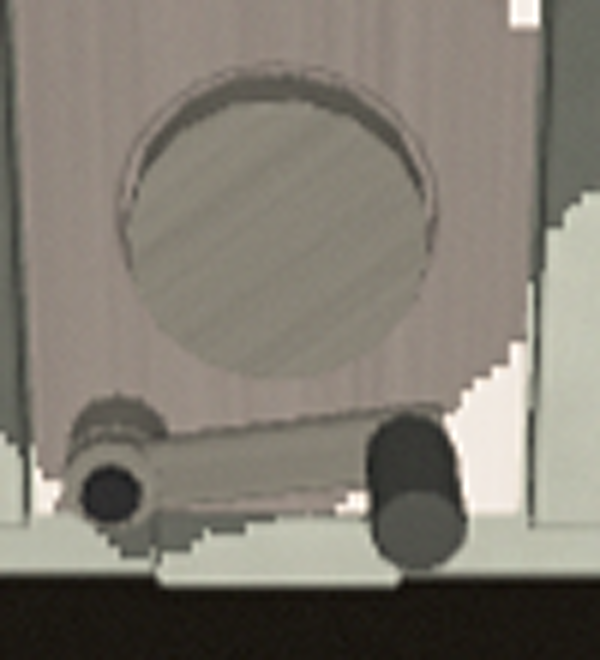

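```bash
python3 -m jog '[[0.3,0.048,0.019,-0.03,0,0,-0.12],[0.3,0.048,0.019,-0.03,0,0,-0.24],[0.3,0.048,0.019,-0.03,0,0,-0.36],[0.3,0.048,0.019,-0.03,0,0,-0.48],[0.3,0.048,0.019,-0.03,0,0,-0.6],[0.3,0.048,0.019,-0.03,0,0,-0.72],[0.3,0.048,0.019,-0.03,0,0,-0.84],[0.3,0.048,0.019,-0.03,0,0,-0.96],[0.3,0.048,0.019,-0.03,0,0,-1.08],[0.3,0.048,0.019,-0.03,0,0,-1.2]]'; python3 -m jog '[[0.3,0,0,0,0,0,-0.12],[0.3,0,0,0,0,0,-0.24],[0.3,0,0,0,0,0,-0.37],[0.3,0,0,0,0,0,-0.37],[0.3,0,0,0,0,0,-0.37]]'
python3 - <<'E'
from h import *
im,d,p=shoot("wrist","w13")
s=telemetry.state();print(s["tool_pos"],s["qpos"])
cv2.imwrite("pics/w13b.png",cv2.resize(im[:,:,::-1],(768,576)))
E
```

```text
clock: 8.22
tool_pos: [0.6023, -0.29, 0.0915]
ee_rot: [-0.002, 0.531, 0.847, 0.0]
contact_force: [-0.3, 1.1, 0.3]
width: 0.299
clock: 8.63
tool_pos: [0.6024, -0.2902, 0.0922]
ee_rot: [-0.001, 0.674, 0.738, -0.0]
contact_force: [-0.6, -0.1, 0.7]
width: 0.303
[ 0.60247345 -0.29032059  0.09260882] [-6.23845627e-01  7.51458403e-01  1.17255098e+00  2.54661562e-05
  1.21964034e+00 -7.14810509e-01]
```

View pics/w13b.png

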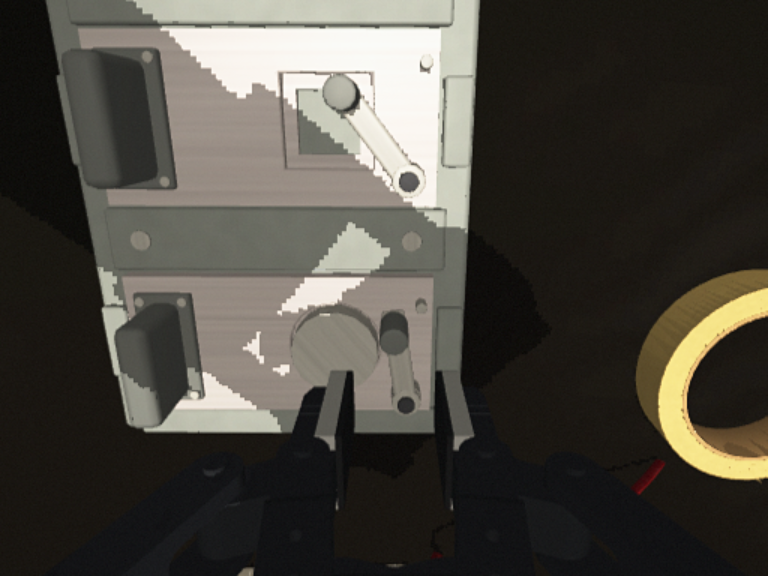

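Run:
```python
from h import *
im,d,p=load("pics/w13.npz")
f=lambda x,y:((x+.5)/1.5-.5,(y+.5)/1.5-.5)
print("knobtop",onz(p,*f(393,338),.0515),"piv",onz(p,*f(405,405),.034),"coupon",onz(p,*f(335,347),.025), telemetry.state()["tool_pos"])
print(dep(p,*f(393,338),d[225,262]))
crop(im,180,190,310,290,6,"pics/c9.png")
```

```text
knobtop [ 0.60254589 -0.28912482  0.0515    ] piv [ 0.61155212 -0.32925499  0.034     ] coupon [ 0.5777022  -0.30766127  0.025     ] [ 0.60247345 -0.29032059  0.09260882]
[ 0.60256219 -0.28932276  0.05105203]
```

View pics/c9.png

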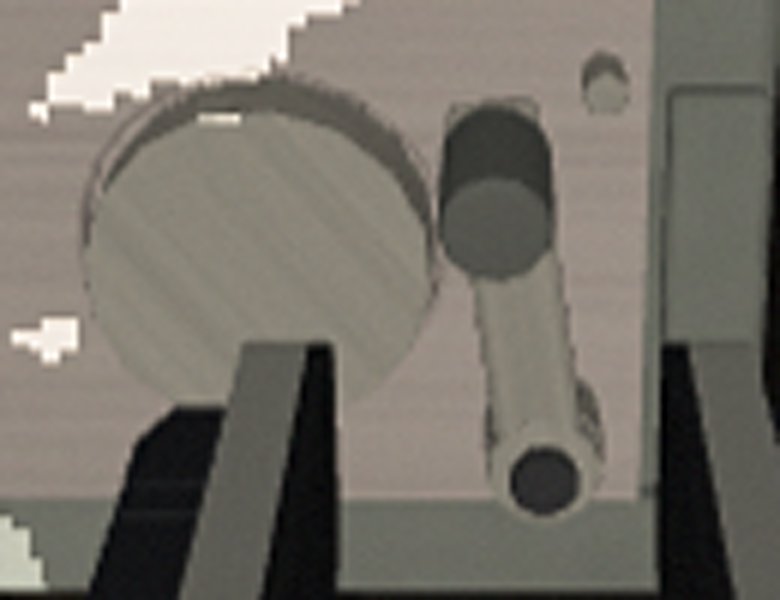

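```bash
python3 -m jog '[[0.3,0,0,-0.03,0,0,0],[0.3,0,0,-0.054,0,0,0],[0.3,0,0,-0.054,0,0,0],[0.3,0,0,-0.054,0,0,0]]'; python3 -m jog '[[0.3,-0.004,0,0,0,0,0],[0.3,-0.008,0,0,0,0,0],[0.3,-0.012,-0.001,0,0,0,0],[0.3,-0.016,-0.003,0,0,0,0],[0.3,-0.02,-0.005,0,0,0,0],[0.3,-0.024,-0.008,0,0,0,0],[0.3,-0.028,-0.012,0,0,0,0],[0.3,-0.031,-0.015,0,0,0,0],[0.3,-0.033,-0.018,0,0,0,0],[0.3,-0.034,-0.02,0,0,0,0]]';  python3 - <<'E'
from h import *
im,d,p=shoot("wrist","w14")
s=telemetry.state();print(s["tool_pos"],s["contact_force"])
cv2.imwrite("pics/w14b.png",cv2.resize(im[:,:,::-1],(768,576)))
E
```

```text
clock: 9.02
tool_pos: [0.6022, -0.2903, 0.039]
ee_rot: [-0.001, 0.675, 0.738, -0.0]
contact_force: [0.2, 0.5, 1.0]
width: 0.299
clock: 9.85
tool_pos: [0.5684, -0.3111, 0.04]
ee_rot: [-0.0, 0.676, 0.737, 0.0]
contact_force: [1.4, 1.0, 0.5]
width: 0.301
[ 0.56841414 -0.31133349  0.039925  ] [ 0.55407927 -0.36539389  0.89983893]
```

View pics/w14b.png

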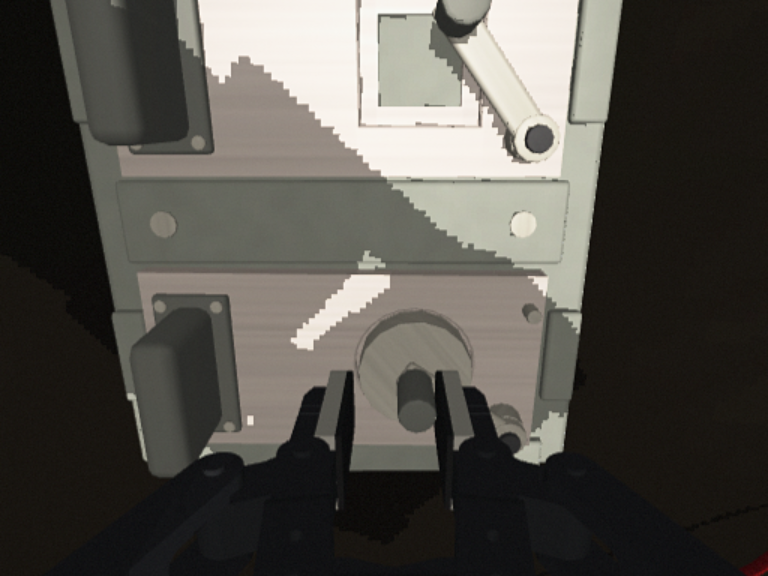

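```bash
python3 -m jog '[[0.3,-0.001,-0.001,0,0,0,0],[0.3,-0.002,-0.002,0,0,0,0],[0.3,-0.003,-0.002,0,0,0,0],[0.3,-0.003,-0.002,0,0,0,0]]';  python3 - <<'E'
from h import *
s=telemetry.state();print(s["tool_pos"],s["contact_force"])
E
```

```text
clock: 10.23
tool_pos: [0.5665, -0.3125, 0.0403]
ee_rot: [0.001, 0.676, 0.737, 0.001]
contact_force: [5.5, 1.5, 0.3]
width: 0.296
[ 0.56653999 -0.31249325  0.04027567] [5.53179256 1.45227394 0.34600334]
```

```bash
python3 -m jog '[[0.3,0.006,0.001,0,0,0,0],[0.3,0.008,0.001,0.03,0,0,0],[0.3,0.008,0.001,0.07,0,0,0],[0.3,-0.04,0.001,0.09,0,0,0],[0.8,-0.072,-0.006,0.09,0,0,0],[0.8,-0.072,-0.006,0.09,0,0,0],[0.8,-0.072,-0.006,0.09,0,0,0]]';  python3 - <<'E'
from h import *
im,d,p=shoot("wrist","w15")
s=telemetry.state();print(s["tool_pos"],s["contact_force"])
cv2.imwrite("pics/w15b.png",cv2.resize(im[:,:,::-1],(768,576)))
E
```

```text
clock: 10.82
tool_pos: [0.4925, -0.3191, 0.1305]
ee_rot: [-0.0, 0.676, 0.737, -0.0]
contact_force: [-0.1, -0.5, 0.3]
width: 0.715
[ 0.49364863 -0.31900743  0.13031531] [-0.10339446 -0.23103951 -0.0026613 ]
```

View pics/w15b.png

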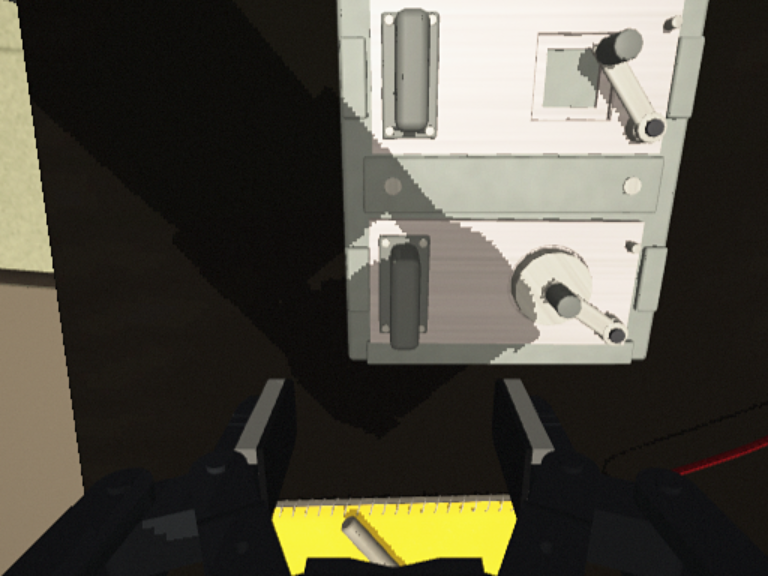

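Run:
```python
from h import *
im,d,p=load("pics/w15.npz")
crop(im,230,140,430,245,4,"pics/c10.png")
f=lambda x,y:((x+.5)/1.5-.5,(y+.5)/1.5-.5)
K=onz(p,*f(568,303),.0515);V=onz(p,*f(617,335),.0305);a=np.degrees(np.arctan2(*(K-V)[[1,0]]));print("knob",K,"piv",V,"latch deg/rad",a-95,np.radians(a-95))
# handle top corners
for q in ((392,246),(419,246),(392,348),(419,348),(405,297)): print(onz(p,*f(*q),.053))
print(dep(p,*f(405,300),d[200,270]),telemetry.state()["tool_pos"])
t=plane(p,d,348,360,170,185)
print(t)
```

```text
knob [ 0.57367276 -0.31045462  0.0515    ] piv [ 0.61081073 -0.33277159  0.0305    ] latch deg/rad 53.99747818655504 0.9424337821292024
[ 0.48985916 -0.28999135  0.053     ]
[ 0.50181789 -0.28897034  0.053     ]
[ 0.49403226 -0.33960557  0.053     ]
[ 0.50684497 -0.33851075  0.053     ]
[ 0.49783023 -0.3134344   0.053     ]
[ 0.49799076 -0.31506418  0.05252112] [ 0.49364863 -0.31900743  0.13031531]
(array([ 0.56142386, -0.30116583,  0.02343769]), array([-0.74292803,  0.49383537,  0.45186787]), np.float64(0.0014452842178564627), 157)
```

View pics/c10.png

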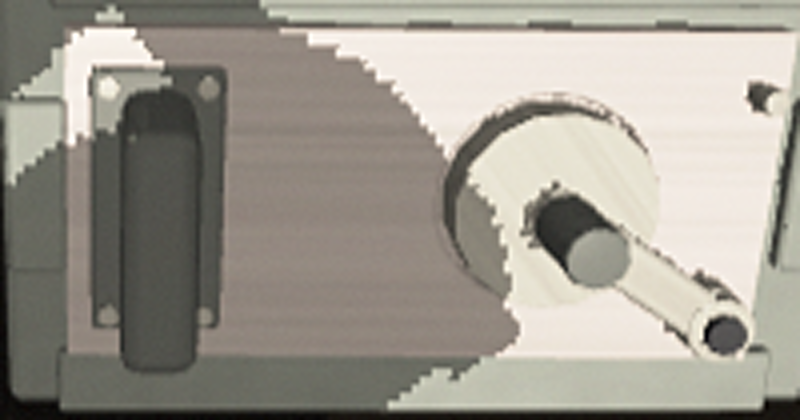

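```bash
python3 -m jog '[[0.5,0.006,0.002,-0.03,0,0,0],[0.5,0.006,0.002,-0.06,0,0,0],[0.5,0.006,0.002,-0.09,0,0,0],[0.5,0.006,0.002,-0.104,0,0,0],[0.5,0.006,0.002,-0.104,0,0,0],[0.5,0.006,0.002,-0.104,0,0,0]]';  python3 - <<'E'
from h import *
im,d,p=shoot("wrist","w16")
s=telemetry.state();print(s["tool_pos"],s["contact_force"])
cv2.imwrite("pics/w16b.png",cv2.resize(im[:,:,::-1],(768,576)))
E
```

```text
clock: 11.37
tool_pos: [0.5004, -0.3165, 0.0255]
ee_rot: [-0.0, 0.675, 0.737, -0.0]
contact_force: [-0.1, -1.2, -0.3]
width: 0.498
[ 0.50074412 -0.3169441   0.02665381] [-0.88854498 -0.48873264  0.38504241]
```

View pics/w16b.png

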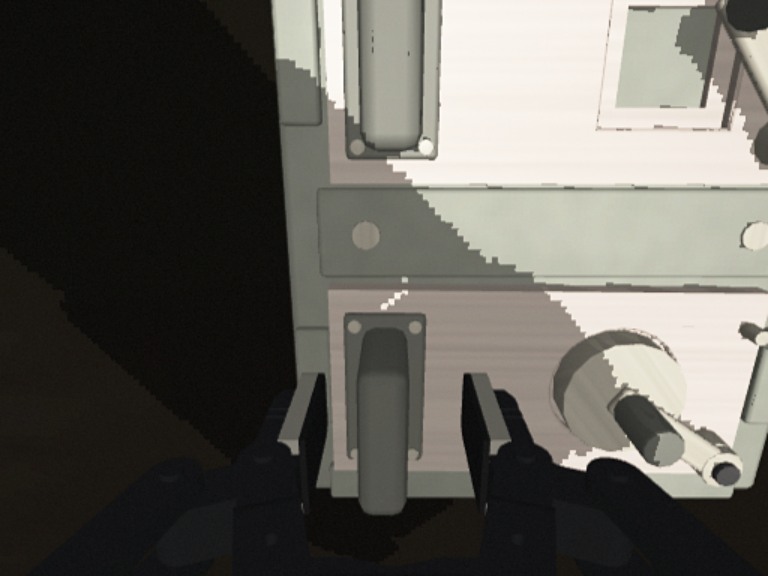

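```bash
python3 -m jog '[[0.5,-0.0025,0,0,0,0,0],[0,-0.0025,0,0,0,0,0],[0,-0.0025,0,0,0,0,0],[0,-0.0025,0,0,0,0,0],[0,-0.0025,0,0,0,0,0],[0,-0.0025,0,0,0,0,0],[0,-0.0025,0,0,0,0,0],[0,-0.0025,0,0,0,0,0],[0,-0.0025,0,0,0,0,0],[0,-0.0025,0,0,0,0,0]]';  python3 - <<'E'
from h import *
im,d,p=shoot("wrist","w17")
s=telemetry.state();print(s["tool_pos"],s["contact_force"],s["width"])
cv2.imwrite("pics/w17b.png",cv2.resize(im[:,:,::-1],(768,576)))
E
```

```text
clock: 12.25
tool_pos: [0.4975, -0.3171, 0.027]
ee_rot: [0.001, 0.676, 0.737, -0.0]
contact_force: [-2.3, 0.7, 6.6]
width: 0.15
[ 0.49755168 -0.31706228  0.02702473] [-1.484591    0.84904939  5.37871517] 0.14966702227627562
```

View pics/w17b.png

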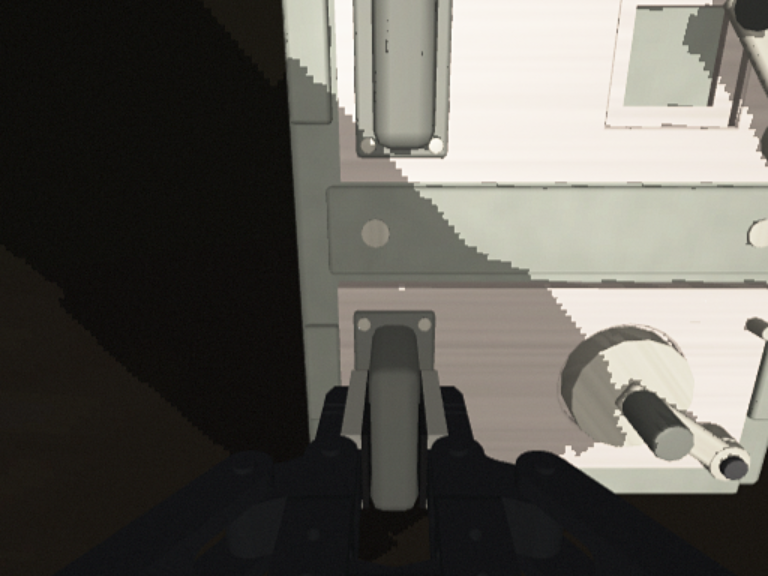

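```bash
python3 -m jog '[[0,0,0,0.004,0,0,0],[0,0,0,0.012,0,0,0],[0,0,0,0.025,0,0,0],[0,0,0,0.045,0,0,0],[0,0,0,0.07,0,0,0],[0,0,0,0.1,0,0,0],[0,0,0,0.13,0,0,0],[0,0,0,0.16,0,0,0],[0,0,0,0.18,0,0,0],[0,0,0,0.18,0,0,0]]';  python3 - <<'E'
from h import *
im,d,p=shoot("wrist","w18")
s=telemetry.state();print(s["tool_pos"],s["contact_force"],s["width"])
cv2.imwrite("pics/w18b.png",cv2.resize(im[:,:,::-1],(768,576)))
im,d,p=shoot("scene","s18");crop(im,240,100,420,320,3,"pics/s18c.png")
E
```

```text
clock: 13.13
tool_pos: [0.4982, -0.3175, 0.2109]
ee_rot: [0.004, 0.676, 0.737, -0.0]
contact_force: [-1.1, -0.8, -2.1]
width: 0.151
[ 0.49750957 -0.31696538  0.20777328] [-0.42886173  0.16025816 -3.54767791] 0.15125466783219207
```

View pics/w18b.png

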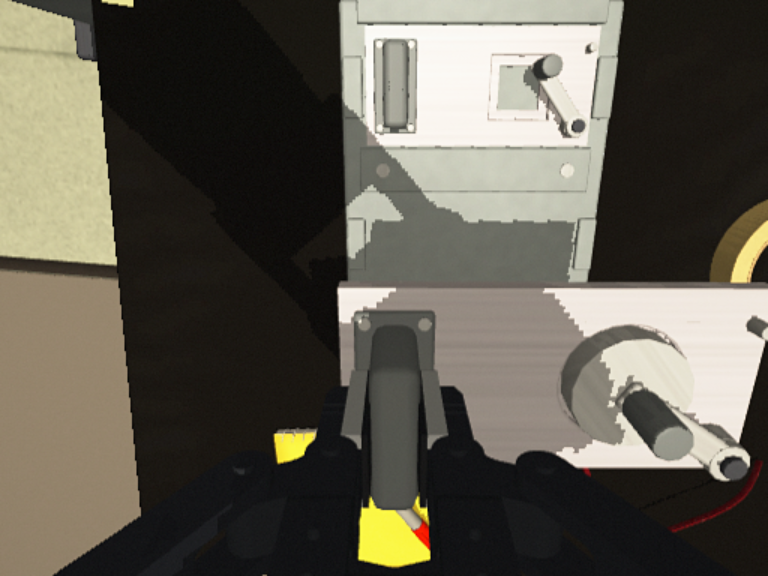

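View pics/s18c.png

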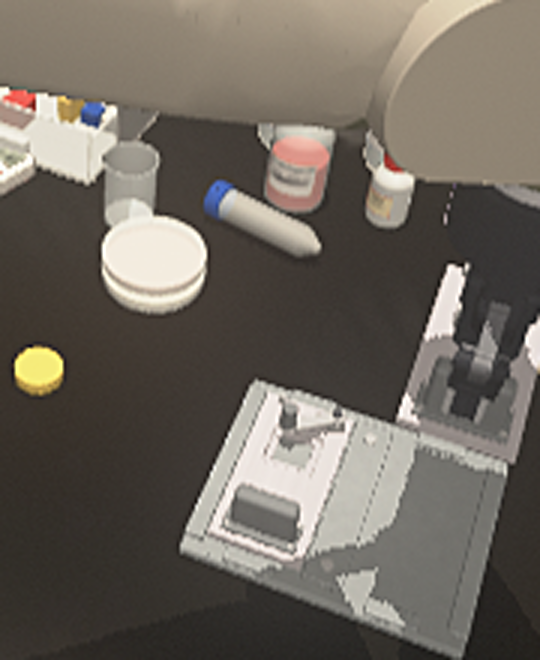

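Run:
```python
from h import *
im,d,p=load("pics/w18.npz")
# tool frame directly from wrist cam mounting: cam in tool
Rc=np.array([[0,-.946,-.324],[1,0,0],[0,-.324,.946]]);
R0=p["R"].T; 
Rt=R0@np.linalg.inv(Rc) # tool rot world
c=ray(p,0,0)[0]
tcp=c-Rt@np.array([.0826,-.0005,-.1427]);print("tcp from cam",tcp)
b=plane(p,d,305,365,195,255);t=plane(p,d,385,405,235,265);print("plate",b,"coupon top",t)
n=b[1]
print("plate in tool",Rt.T@(b[0]-tcp),"normal tool",Rt.T@n,"coupon above plate",(t[0]-b[0])@n)
crop(im,360,200,512,330,5,"pics/c11.png")
```

```text
tcp from cam [ 0.49933929 -0.31726153  0.21097535]
plate (array([ 0.53290026, -0.29961484,  0.20104929]), array([-4.39018743e-03,  6.07636626e-04,  9.99990178e-01]), np.float64(0.00044337726870164194), 3127) coupon top (array([ 0.56194571, -0.30732776,  0.20905802]), array([-0.0145871 ,  0.00191457,  0.99989177]), np.float64(0.0005648497975527948), 489)
plate in tool [0.01472025 0.03491554 0.01002623] normal tool [-4.63638294e-03  8.94439836e-04 -1.00004286e+00] coupon above plate 0.007876451659422277
```

View pics/c11.png

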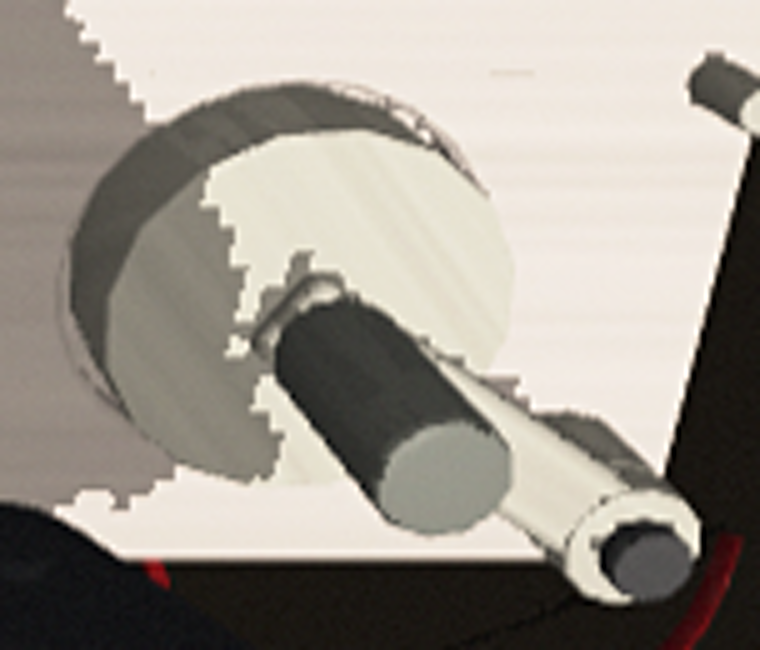

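Run:
```python
from h import *
im,d,p=load("pics/w18.npz")
Rc=np.array([[0,-.946,-.324],[1,0,0],[0,-.324,.946]]);Rt=p["R"].T@np.linalg.inv(Rc);U,_,Vt=np.linalg.svd(Rt);Rt=U@Vt
tcp=ray(p,0,0)[0]-Rt@np.array([.0826,-.0005,-.1427])
C=onz(p,421.6,261,.2090);o=Rt.T@(C-tcp);print("coupon top in tool",o)
w=np.array([o[0],.077,.014])
n=np.array([-.373,-.051,.926]);n/=np.linalg.norm(n)
lens=np.array([.6418,.2628,.1175]);F=lens+.08*n;print("focus",F)
zz=n;y=np.cross(zz,[1,0,0]);
# camera y level: y perp n and horizontal
yy=np.array([n[1],-n[0],0]);yy/=np.linalg.norm(yy);xx=np.cross(yy,zz);print("holder x,y",xx,yy)
# tool: tool y=holder x, tool z=-n, tool x=y×z
Rg=np.column_stack([np.cross(xx,-zz),xx,-zz])
T=F-Rg@w;print("target TCP",T)
s=telemetry.state();R=Rq(s["ee_rot"])
rv=Ro.from_matrix(Rg@R.T).as_rotvec();print("now",s["tool_pos"],"shift",T-s["tool_pos"],"rotvec",rv,np.degrees(np.linalg.norm(rv)))
```

```text
coupon top in tool [-0.00105127  0.07677219  0.0023894 ]
focus [0.61194815 0.25871838 0.19160943]
holder x,y [0.91782822 0.12549394 0.37662   ] [-0.1354688   0.99078161  0.        ]
target TCP [0.53590888 0.24938264 0.17557884]
now [ 0.49689276 -0.31643583  0.20559753] shift [ 0.03901612  0.56581848 -0.03001869] rotvec [ 0.04276839 -0.38426546  0.04819949] 22.32420850406087
```

```bash
python3 -m jog '[[0,0.0,0.015,0.01,0,0,0],[0,0.0,0.045,0.03,0,0,0],[0,0.0,0.075,0.05,0,0,0],[0,0.0,0.105,0.06,0,0,0],[0,0.0,0.135,0.06,0,0,0],[0,0.0,0.165,0.06,0,0,0],[0,0.0,0.195,0.06,0,0,0],[0,0.0,0.225,0.06,0,0,0],[0,0,0.255,0.06,0,0,0],[0,0,0.285,0.06,0,0,0]]'; python3 -m jog '[[0,0.0,0.03,0,0.004,-0.038,0.005],[0,0.0,0.06,0,0.008,-0.076,0.01],[0,0.0,0.09,0,0.013,-0.115,0.014],[0,0.0,0.12,0,0.017,-0.154,0.019],[0,0.01,0.15,0,0.021,-0.192,0.024],[0,0.02,0.18,0,0.026,-0.230,0.029],[0,0.03,0.21,0,0.03,-0.269,0.034],[0,0.039,0.24,0,0.034,-0.307,0.039],[0,0.039,0.265,0,0.038,-0.346,0.043],[0,0.039,0.281,0,0.043,-0.384,0.048]]';python3 -m jog '[[0,0,0,0,0,0,0],[0,0,0,0,0,0,0],[0,0,0,0,0,0,0]]'
python3 - <<'E'
from h import *
for n in("wrist","scene"):
    im,d,p=shoot(n,n[0]+"19");cv2.imwrite(f"pics/{n[0]}19b.png",cv2.resize(im[:,:,::-1],(768,576)))
s=telemetry.state();print(s["tool_pos"],s["contact_force"],s["width"])
E
```

```text
clock: 14.07
tool_pos: [0.4961, -0.0294, 0.2647]
ee_rot: [-0.001, 0.676, 0.737, -0.001]
contact_force: [0.5, -0.6, -3.0]
width: 0.151
clock: 14.9
tool_pos: [0.5348, 0.252, 0.264]
ee_rot: [0.125, 0.645, 0.74, 0.144]
contact_force: [0.7, 0.2, -3.2]
width: 0.151
clock: 15.15
tool_pos: [0.5357, 0.2489, 0.2651]
ee_rot: [0.125, 0.646, 0.739, 0.144]
contact_force: [0.6, -0.1, -2.7]
width: 0.151
[0.53626479 0.24847986 0.26565509] [ 0.16785231  0.01530306 -3.40012379] 0.1493822914980806
```

View pics/w19b.png

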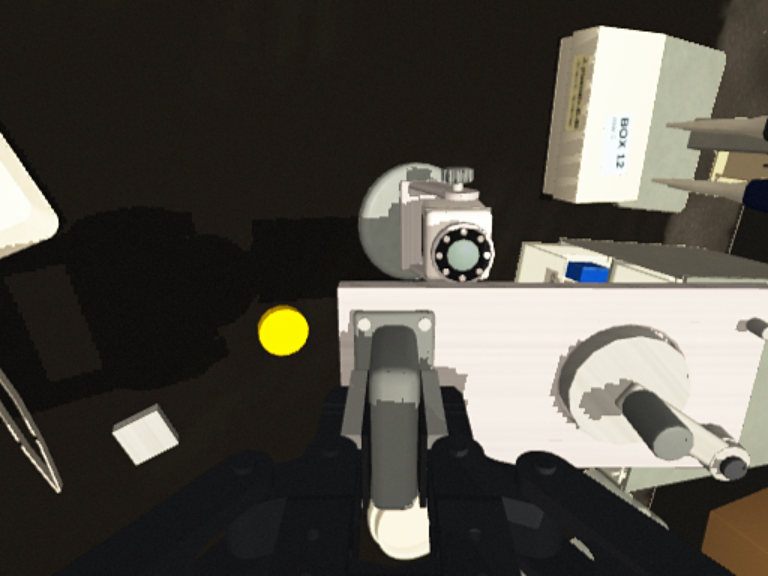

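View pics/s19b.png

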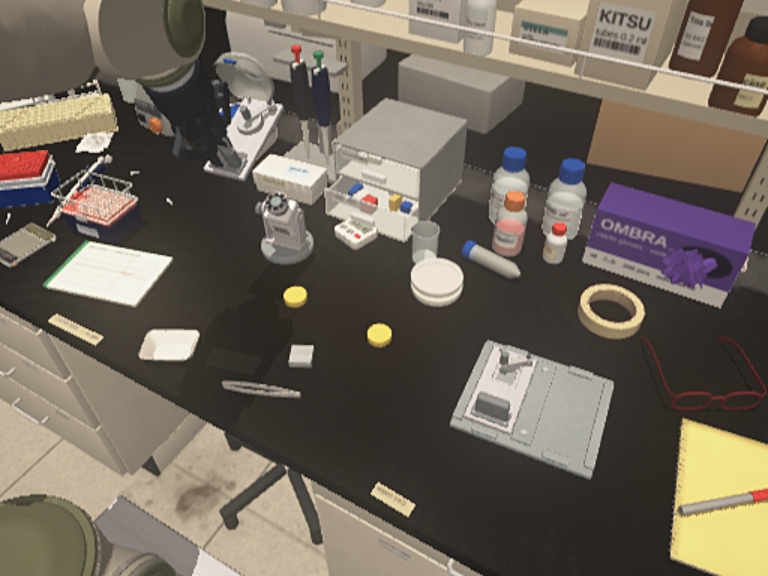

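Run:
```python
from h import *
im,d,p=load("pics/w19.npz");_,_,q=load("pics/w1.npz");_,_,T=load("pics/top0.npz");_,_,S=load("pics/scene0.npz")
f=lambda x,y:((x+.5)/1.5-.5,(y+.5)/1.5-.5)
u,v=f(463,255)
print(tri([(p,u,v),(q,263.3,274)]),tri([(p,u,v),(q,263.3,274),(T,159.6,159.1),(S,183.7,133.6)])[0])
c=dep(p,u,v,d[int(v),int(u)]);print(c)
vv,uu=np.mgrid[140:190,280:335]
P=np.array([dep(p,a,b,d[b,a]) for a,b in zip(uu.ravel(),vv.ravel())])
sel=P[(np.linalg.norm(P[:,:2]-c[:2],axis=1)<.020)&(P[:,2]>.10)&(P[:,2]<.135)]
for _ in range(3):
    m=sel.mean(0);n=np.linalg.svd(sel-m)[2][2];r=(sel-m)@n;sel=sel[abs(r)<max(.0015,2*r.std())]
n*=np.sign(n[2]);print(m,n,len(sel))
b=plane(p,d,305,365,195,255);print("plate normal",b[1])
```

```text
(array([0.63978621, 0.26361141, 0.12254603]), [array([-0.7, -0.1]), array([-0.1,  0.8])]) [0.64203051 0.26263875 0.11856517]
[0.64226449 0.26291226 0.11986445]
[0.64293033 0.26382411 0.11649525] [-0.38107075 -0.05088625  0.92314445] 1144
plate normal [-0.36769622 -0.05362282  0.92839867]
```

```bash
python3 -m jog '[[0,0,0,-0.01,0,0,0],[0,0,0,-0.03,0,0,0],[0,0,0,-0.05,0,0,0],[0,0,0,-0.07,0,0,0],[0,0,0.0005,-0.083,0,0,0],[0,0,0.0005,-0.089,0,0,0],[0,0,0.0005,-0.089,0,0,0],[0,0,0.0005,-0.089,0,0,0],[0,0,0.0005,-0.089,0,0,0]]'
python3 - <<'E'
from h import *
for n in("wrist","scene","top"):
    im,d,p=shoot(n,n[0]+"20")
    if n=="wrist":
        cv2.imwrite("pics/w20b.png",cv2.resize(im[:,:,::-1],(768,576)))
        b=plane(p,d,305,365,195,255);t=plane(p,d,385,405,235,265)
        C=dep(p,421.6,261,0);o,r=ray(p,421.6,261);k=((t[0]-o)@b[1])/(r@b[1]);Ct=o+r*k
        W=Ct-.012*b[1];n_=np.array([-.377,-.051,.925]);F=np.array([.642,.2628,.118])+.08*n_
        print("window",W,"focus",F,"err",W-F,np.linalg.norm(W-F),"ang",np.degrees(np.arccos(b[1]@n_/np.linalg.norm(n_))),"coupon above plate",(t[0]-b[0])@b[1])
    if n=="scene": crop(im,100,40,230,180,4,"pics/s20c.png")
    if n=="top": crop(im,110,100,240,200,5,"pics/t20c.png")
s=telemetry.state();print(s["tool_pos"],s["ee_rot"],s["contact_force"],s["width"],s["clock"])
E
```

```text
clock: 16.0
tool_pos: [0.5368, 0.2498, 0.178]
ee_rot: [0.127, 0.645, 0.739, 0.145]
contact_force: [-0.1, 1.2, -2.1]
width: 0.149
window [0.61359007 0.25952259 0.1942367 ] focus [0.61184 0.25872 0.192  ] err [0.00175007 0.00080259 0.0022367 ] 0.0029512251248096817 ang 0.28481166230987415 coupon above plate 0.007899830432605743
[0.53651363 0.24990153 0.17781354] [0.12659706 0.64529957 0.73922969 0.14526222] [ 0.28183233  1.02409684 -2.489518  ] 0.15191675511638303 16.15
```

View pics/w20b.png

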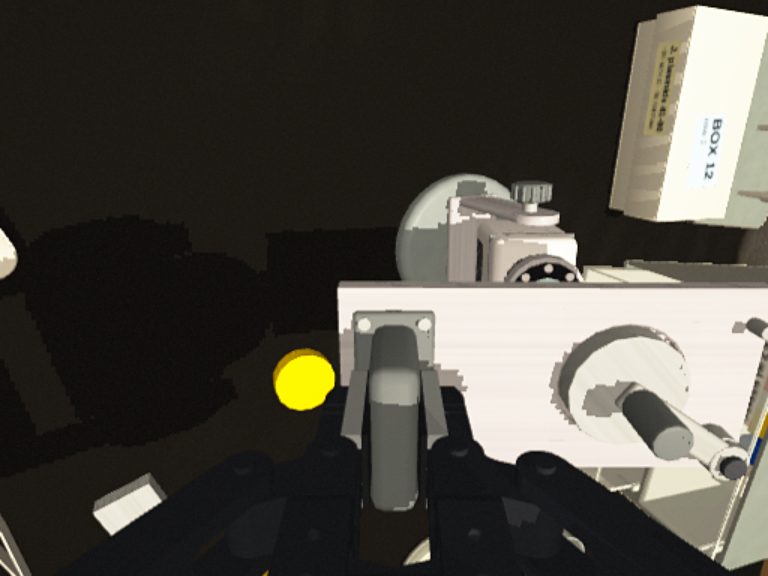

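View pics/s20c.png

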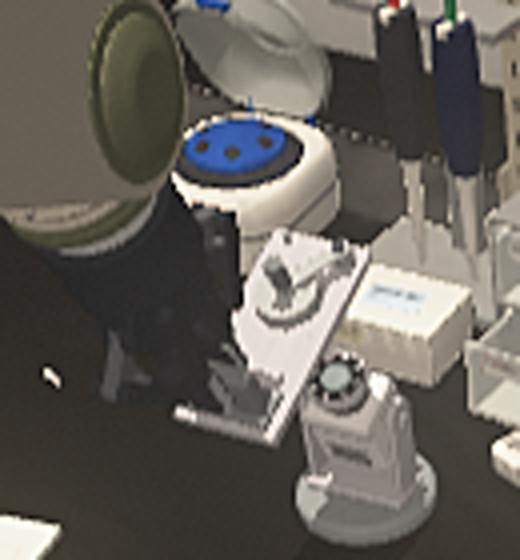

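View pics/t20c.png

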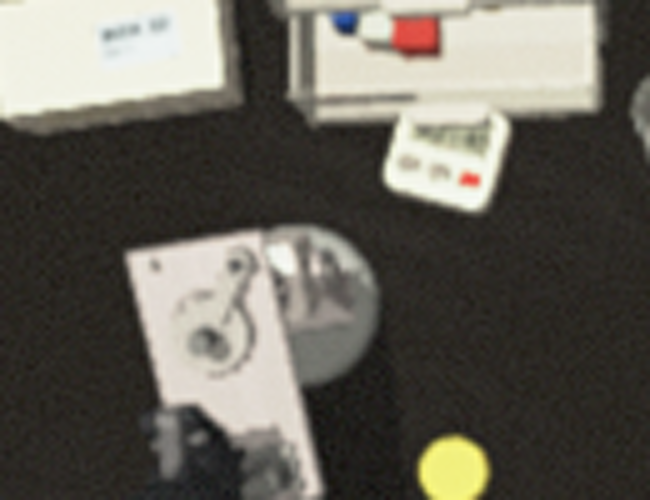

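```bash
python3 -m jog '[[0,-0.001,0,-0.002,0,0,0],[0,-0.001,0,-0.002,0,0,0],[0,-0.001,0,-0.002,0,0,0],[0,-0.001,0,-0.002,0,0,0],[0,-0.001,0,-0.002,0,0,0],[0,-0.001,0,-0.002,0,0,0]]'
python3 - <<'E'
from h import *
s=telemetry.state();print(s["tool_pos"],s["qd"].round(3),s["width"])
from station import job
print(job.finish_job())
E
```

```text
clock: 16.65
tool_pos: [0.5352, 0.2498, 0.175]
ee_rot: [0.126, 0.645, 0.739, 0.145]
contact_force: [-0.6, -0.1, -2.1]
width: 0.15
[0.53523761 0.2498445  0.17498007] [-0.002 -0.001  0.001 -0.001 -0.001  0.   ] 0.15043443208164184
the job is handed in; nothing more can be done
None
```

I seated the round coupon in the round pocket, closed the latch and lifted the holder by its handle. I held it in front of the inspection camera and handed the job in at about 16.7 s. `finish_job()` gives no verdict, so success rests on my own measurements:

| Check | Measured | Required |
|---|---|---|
| Coupon above the plate, held at the camera | 7.9 mm (8.06 mm when first seated) | 8 mm proud |
| Coupon tilt relative to the plate, when seated | 0.09° | under 0.1 rad (5.7°) |
| Latch angle, seen before the lift | about 0.94 rad | above 0.8 rad |
| Window to focus point | about 3 mm, before a last 2 mm correction I did not re-measure | within 15 mm |
| Plate to line of sight | about 0.3° | within 0.14 rad (8°) |

- **Holding still:** at hand-in the joints were still and the grip was unchanged (opening 0.150). The wrist force of about 2 N matched the load hanging free.
- **Bystanders:** in the pictures the square coupon, the other holder and the inspection camera looked unmoved. This was by eye only, except the camera's lens and line of sight, which I measured again before the last approach.
- **Seating problem:** on the first lowering the fingertips met the plate with about 17 N while the coupon was still 2.8 mm short of its seat. I eased off, opened the fingers and let it drop in, then confirmed it was flat.
- **Disagreements:** my estimates of the tray's yaw differed by about 1° between views. The lens height differed by up to 5 mm, and I used about 118 mm, which fits the given stand geometry.

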